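# Change the reagent bottles in a bench analyser

## Task

Change the reagents in the bench analyser: press the green release button and let the drawer spring fully out by itself, without touching it, then turn the slotted cover by its knob to bring its opening over one well after another. Take out every empty (grey-capped bottle) and put it in the shallow grey tray on the bench, and stand each fresh bottle waiting on the bench (red, blue or yellow cap; not all may be there) upright in the well marked with its colour, setting it down rather than dropping it. At the end turn the opening to the grey blank sector at the back so that every well is covered, push the drawer home until it latches, and leave everything else on the bench where it lies.

Things in the scene. Friction and masses are not known exactly. Their poses are not given: they have to be found in the camera images.
- analyser: white bench analyser, 300 deep x 371 wide x 215 mm high, fixed. Origin: foot of its front face, middle of the drawer bay; x points into the machine (the drawer opens along -x), y to the left seen from the robot, z up. Bay 256 mm wide; hood underside 146 mm high. Right of the bay (y -217 to -137 mm) a control wing 100 mm high reaches 130 mm forward of the face and carries the release button.
- drawer (a joint): reagent drawer's slide, m: 0 to 0.001 = shut and latched, 0.195 = fully out. A spring pushes it out (5 to 6 N), damped to about 0.17 m/s: about 1.5 s to come out once unlatched. The latch resists pulling. Pushing it home takes 8 to 14 N; 3 mm of overtravel past 0; the latch clicks in by itself when pushed below 0, and it then rests at 0 to 0.001.
- release (a joint): travel of the release button in m: 0 = up, 0.008 = fully down. It springs back. Pressed below about 0.005 (about 4 N; 5 N fully down) it frees the drawer.
- release_top (a point): centre of the top of the green release button: round, 32 mm across, standing 12 mm proud of the control wing, its top 112 mm above the bench; pressed straight down. It lies 90 mm in front of the machine's front face and 55 mm to the right of the drawer's side.
- handle (a point): middle of the drawer's steel bar handle: horizontal bar 11 mm thick, 130 mm long along its y, 35 mm in front of the drawer's white front panel (252 mm wide, 12 to 142 mm high), 75 mm above the bench, free above and below. Moves with the drawer; axes as the analyser's: its +x is the direction to push the drawer home.
- knob (a point): grip point on the axis of the black round knob in the middle of the slotted cover, 124 mm above the bench and 162 mm behind the handle bar: knob 40 mm across, from the cover's top (109 mm) to 137 mm above the bench. Gripped across and turned about the vertical it turns the cover. Moves with the drawer.
- cover (a joint): angle of the slotted cover, rad, counter-clockwise from above, no end stops. Opening over: 0 = blank sector (far quarter, grey plate), pi/2 = red, pi = blue, -pi/2 = yellow well (plus whole turns). Stiff (0.06 N m), stays where left. Blue-grey disc 214 mm across, 5 mm thick, underside 104 mm up; its one opening is a sector 84 degrees wide, white-edged, from the hub (24 mm radius) to the rim.
- well_red (a point): centre of the floor of the red well, 30 mm above the bench, 64 mm from the knob's axis (left quarter seen from the robot); moves with the drawer. The well is a quarter of a drum of 104 mm inner radius, walls 70 mm high, open at the top under the cover; it has a red disc on its floor, and a red marker bar 60 x 11 mm beside it outside the cover's rim (on the white deck).
- well_blue (a point): centre of the floor of the blue well, 30 mm above the bench, 64 mm from the knob's axis (near quarter, next to the front panel); moves with the drawer. The well is a quarter of a drum of 104 mm inner radius, walls 70 mm high, open at the top under the cover; it has a blue disc on its floor, and a blue marker bar 60 x 11 mm beside it outside the cover's rim (on the top edge of the front panel).
- well_yellow (a point): centre of the floor of the yellow well, 30 mm above the bench, 64 mm from the knob's axis (right quarter seen from the robot); moves with the drawer. The well is a quarter of a drum of 104 mm inner radius, walls 70 mm high, open at the top under the cover; it has a yellow disc on its floor, and a yellow marker bar 60 x 11 mm beside it outside the cover's rim (on the white deck).
- bottle_red: amber reagent bottle with a red screw cap: body 48 mm across up to 38 mm high, heavy base, cap 30 mm across from 48 to 70 mm high, about 90 g. Origin at the centre of its underside, z up along the bottle. May be absent.
- bottle_blue: amber reagent bottle with a blue screw cap: body 48 mm across up to 38 mm high, heavy base, cap 30 mm across from 48 to 70 mm high, about 90 g. Origin at the centre of its underside, z up along the bottle. May be absent.
- bottle_yellow: amber reagent bottle with a yellow screw cap: body 48 mm across up to 38 mm high, heavy base, cap 30 mm across from 48 to 70 mm high, about 90 g. Origin at the centre of its underside, z up along the bottle. May be absent.
- empty_left: empty amber bottle with a grey screw cap, same shape and size as the fresh ones, about 50 g; starts standing in the red well under the cover. Origin at the centre of its underside. May be absent.
- empty_near: empty amber bottle with a grey screw cap, same shape and size as the fresh ones, about 50 g; starts standing in the blue well under the cover. Origin at the centre of its underside. May be absent.
- empty_right: empty amber bottle with a grey screw cap, same shape and size as the fresh ones, about 50 g; starts standing in the yellow well under the cover. Origin at the centre of its underside. May be absent.
- tray: shallow grey tray for empties, 170 x 100 mm outside, 30 mm high, walls and floor 5 mm thick, fixed on the bench. Origin at the centre of its underside, x along its length.
- phone: phone in a red case, 150 x 74 x 10 mm, lying on the bench, not to be disturbed. Origin at the centre of its underside.
- carton: white kit carton, 60 x 125 x 140 mm high, not to be disturbed. Origin at the centre of its underside.
- vial_amber: small amber vial with a black cap, 26 mm across, 50 mm high, not to be disturbed. Origin at the centre of its underside.
- vial_white: small amber vial with a white cap, 26 mm across, 50 mm high, not to be disturbed. Origin at the centre of its underside.
- tube_rack: white foam block with yellow-capped sample tubes, 114 x 192 mm, 117 mm high, not to be disturbed. Origin at the centre of its underside.
- tip_box: blue pipette-tip box with clear lid, 87 x 124 mm, 67 mm high, not to be disturbed. Origin at the centre of its underside.

How it is judged (in metres and radians):
On the way, in this order (a step that is already met when the one before it is completed fails the run):
1. the drawer has sprung fully out, with the robot not touching it (value of joint drawer above 0.185 m and contact force between each of the arm, the fingers and drawer below 0.5 N), for 0.2 s.
2. every fresh bottle stands released in the well of its colour and every empty lies or stands released in the tray, the drawer still out (value of joint drawer above 0.12 m and horizontal distance between bottle_red and well_red below 0.04 m and z of bottle_red in the frame of well_red between -0.006 and 0.008 m and angle between each of bottle_red, bottle_blue, bottle_yellow's own z axis and vertical below 0.2 rad and contact force between the fingers and bottle_red below 0.3 N and horizontal distance between bottle_blue and well_blue below 0.04 m and z of bottle_blue in the frame of well_blue between -0.006 and 0.008 m and contact force between the fingers and bottle_blue below 0.3 N and horizontal distance between bottle_yellow and well_yellow below 0.04 m and z of bottle_yellow in the frame of well_yellow between -0.006 and 0.008 m and contact force between the fingers and bottle_yellow below 0.3 N and x of empty_left in the frame of tray between -0.085 and 0.085 m and y of empty_left in the frame of tray between -0.05 and 0.05 m and z of each of empty_left, empty_near, empty_right in the frame of tray below 0.04 m and contact force between the fingers and empty_left below 0.3 N and x of empty_near in the frame of tray between -0.085 and 0.085 m and y of empty_near in the frame of tray between -0.05 and 0.05 m and contact force between the fingers and empty_near below 0.3 N and x of empty_right in the frame of tray between -0.085 and 0.085 m and y of empty_right in the frame of tray between -0.05 and 0.05 m and contact force between the fingers and empty_right below 0.3 N), for 0.2 s.
At the end, for the whole second after the job is handed in: drawer shut and latched (within 6 mm); middle of the cover's opening within 0.18 rad of the middle of the blank sector; every fresh bottle upright (0.2 rad) and at rest on the floor of the well of its colour (within 40 mm of its centre); every empty in the tray (value of joint drawer below 0.006 m and (value of joint cover between -12.7464 and -12.3864 rad or value of joint cover between -6.4632 and -6.1032 rad or value of joint cover between -0.18 and 0.18 rad or value of joint cover between 6.1032 and 6.4632 rad or value of joint cover between 12.3864 and 12.7464 rad) and horizontal distance between bottle_red and well_red below 0.04 m and z of bottle_red in the frame of well_red between -0.006 and 0.008 m and angle between each of bottle_red, bottle_blue, bottle_yellow's own z axis and vertical below 0.2 rad and linear speed of each of bottle_red, bottle_blue, bottle_yellow below 0.02 m/s and horizontal distance between bottle_blue and well_blue below 0.04 m and z of bottle_blue in the frame of well_blue between -0.006 and 0.008 m and horizontal distance between bottle_yellow and well_yellow below 0.04 m and z of bottle_yellow in the frame of well_yellow between -0.006 and 0.008 m and x of empty_left in the frame of tray between -0.085 and 0.085 m and y of empty_left in the frame of tray between -0.05 and 0.05 m and z of each of empty_left, empty_near, empty_right in the frame of tray below 0.04 m and contact force between the fingers and empty_left below 0.3 N and x of empty_near in the frame of tray between -0.085 and 0.085 m and y of empty_near in the frame of tray between -0.05 and 0.05 m and contact force between the fingers and empty_near below 0.3 N and x of empty_right in the frame of tray between -0.085 and 0.085 m and y of empty_right in the frame of tray between -0.05 and 0.05 m and contact force between the fingers and empty_right below 0.3 N); the robot touches nothing.
It fails at once if the robot blocks, pulls or pushes the drawer while it is coming out (touching it more than lightly, over 1 N, before any bottle is loaded, while it is between 8 and 150 mm out) (value of joint drawer between 0.008 and 0.15 m and horizontal distance between bottle_red and well_red above 0.07 m and horizontal distance between bottle_blue and well_blue above 0.07 m and horizontal distance between bottle_yellow and well_yellow above 0.07 m and contact force between any of the arm, the fingers and drawer above 1 N).
It fails at once if a bottle is let fall into its well from more than about 25 mm ((horizontal distance between bottle_red and well_red below 0.05 m and z of bottle_red in the frame of well_red above 0.004 m and linear speed of bottle_red above 0.65 m/s and contact force between the fingers and bottle_red below 0.1 N) or (horizontal distance between bottle_blue and well_blue below 0.05 m and z of bottle_blue in the frame of well_blue above 0.004 m and linear speed of bottle_blue above 0.65 m/s and contact force between the fingers and bottle_blue below 0.1 N) or (horizontal distance between bottle_yellow and well_yellow below 0.05 m and z of bottle_yellow in the frame of well_yellow above 0.004 m and linear speed of bottle_yellow above 0.65 m/s and contact force between the fingers and bottle_yellow below 0.1 N)).
It fails at once if something else on the bench (phone, carton, vials, tube rack, tip box) is moved more than 40 mm (distance of any of phone, carton, vial_amber, vial_white, tube_rack, tip_box from where it was at the start of the episode above 0.04 m).
Of bottle_red, bottle_blue, bottle_yellow only 2 to 3 are there at a start; the rules pass over those that are not, and their reading is None.
Of empty_left, empty_near, empty_right only 1 to 2 are there at a start; the rules pass over those that are not, and their reading is None.
At some moment in a run one of bottle_red, bottle_blue, bottle_yellow may be knocked a few centimetres aside while the robot is not near it.
It also fails if it takes over 210 s, if anything falls off the work surface, if the arm or the gripper's body presses on something with over 40 N, if the wrist force passes 120 N, or if a joint passes its speed limit or range.

## Robot

A 6-joint arm with a two-finger parallel gripper is mounted at the origin on the work surface. World frame = base frame: x ahead of the robot, y to its left, z up, the work surface at z = 0. Lengths are in mm, angles in rad, forces in N, time in s.
With the tool pointing down it reaches from about 350 to 975 mm from the base axis. Payload 7.1 kg.
Tool frame: the origin (TCP) lies between the finger pads; the fingertips stand 17 mm ahead of it and the grasp point (between the pads) lies 2 mm behind it; z points along the fingers, y is the line along which they close (so a half turn about z gives the same grasp; the last joint's range is limited). The gripper opens to 88 mm and grips with 3 to 60 N. Pads are 20 mm wide; open, the fingers measure 115 mm over their backs; the gripper's body (75 mm by 178 mm) begins 61 mm behind the grasp point.
Start: joints at [1.132, 0.423, 1.63, -0, 1.089, -0.019], TCP at [254.704, 570.728, 239.675] pointing down, gripper open.
Joint ranges: [-3, 3], [-0.9, 2.11], [0.09, 2.58], [-1.31, 4.45], [0.11, 2.69], [-2.54, 2.54]. Speed limits (rad/s): [2.39, 2.39, 3.01, 3.14, 3.14, 3.14].

## Interface

Orientations are given as a rotation vector (axis times angle).
In Python, from workcell import ctrl gives the robot as it stands.
- The arm moves only by the shell command python3 jog.py 'ROWS' [OPENING]. ROWS is 1 to 5 rows, one to a line, with the numbers parted by commas; each row has 6 numbers: dx, dy, dz in normalised numbers (1 is 0.25 m), then a rotation vector rx, ry, rz in shares of 90 degrees (1.0 is 90 degrees); each row shifts and turns the commanded pose from where the row before left it, along the tool's axes as they then stand; what a row does not reach is not made up. A row lasts 1/12 s, in which the tool goes at most 41.7 mm and 0.125 rad, less where a joint would pass 70% of its speed; a pose out of reach is approached as far as the arm can. OPENING is the finger opening in mm, set as the command begins (- or left out keeps the last). The fingers move at their own pace and stop on an object; the grip force is fixed at half the most. Time passes only in rows, so rows that do not move let the fingers close. It prints the time, the measured TCP pose, the force, the opening and the grip force at its end. Shift and turn numbers lie between -1 and 1, and a call with a number outside is refused. Input that does not fit is refused with a message, and nothing moves.
- ctrl.get_obs(): the state, without advancing time (a new reading comes with each control period).
- ctrl.get_image(name): name is "side" or "top"; returns a dict with "img" (480x640x3 uint8, red, green, blue), "fx", "fy", "cx", "cy" (pixels), "k1" (the pictures are not rectified: a ray, as slopes to the right and down, at radius r is drawn at 1 + k1 r^2 times it, then the intrinsics apply), "R" (3x3) and "t" (3): a world point X has camera coordinates R X + t. Camera axes: x right, y down, z forward; pixel columns grow to the right and rows downward; lengths in mm; the calibration is good to about 2 mm. A picture is of the moment at which its call begins. There is no depth.
- ctrl.close_job(): hands the job in; it is judged then, once.
The state is a dict: "t": time; "qpos": joint angles; "qvel": joint speeds; "joint_torque": joint torques, N m; "ee_pos": TCP position; "orientation": TCP orientation; "ft_force": force on the tool from outside, world axes, zero at the start; "moment": the same for the moment, N m; "width": finger opening in mm; "grasp_force": force on a finger pad.
Only numpy, scipy, OpenCV 4.12 (cv2) and the standard library are available. Lean on these libraries where they do the work, as an engineer would, in place of code of your own. Each camera call takes 0.05 s, during which the arm holds its last target. There are 200 camera calls.

## Working session

There is one attempt and no reset: what is moved stays moved. The work goes in short steps, Python scripts to look and compute and a shell command to move; the robot and the scene stay as the last step left them, time stands still between calls to the robot, and variables do not carry over. Pictures are saved under pics/ and viewed, at most 14 in all, crops included, and the job is handed in when it is done.

```bash
ls; mkdir -p pics; cat > h.py <<'E'
import numpy as np, cv2
from workcell import ctrl
from scipy.spatial.transform import Rotation as Ro
def snap(n,f=None,crop=None,s=1):
    d=ctrl.get_image(n); im=cv2.cvtColor(d["img"],cv2.COLOR_RGB2BGR)
    if f:
        o=im
        if crop: x0,y0,x1,y1=crop;o=im[y0:y1,x0:x1]
        if s!=1:o=cv2.resize(o,None,fx=s,fy=s,interpolation=cv2.INTER_CUBIC)
        cv2.imwrite("pics/"+f,o)
    np.save(n+"_cal.npy",{k:v for k,v in d.items() if k!="img"},allow_pickle=True)
    return im
def pix(n,u,v,z):
    d=np.load(n+"_cal.npy",allow_pickle=True).item()
    K=np.array([[d["fx"],0,d["cx"]],[0,d["fy"],d["cy"]],[0,0,1.]])
    p=cv2.undistortPoints(np.array([[[u,v]]],float),K,np.array([d["k1"],0,0,0,0.])).ravel()
    R=np.array(d["R"]);t=np.array(d["t"]).ravel()
    c=-R.T@t; r=R.T@np.array([p[0],p[1],1]); return np.round(c+r*(z-c[2])/r[2],1)
def proj(n,X):
    d=np.load(n+"_cal.npy",allow_pickle=True).item()
    K=np.array([[d["fx"],0,d["cx"]],[0,d["fy"],d["cy"]],[0,0,1.]])
    return cv2.projectPoints(np.array([X],float),np.array(d["R"]),np.array(d["t"],float).reshape(3),K,np.array([d["k1"],0,0,0,0.]))[0].ravel().round(1)
def to(X,yaw=None):
    """tool-axis displacement from measured pose to X (TCP); yaw turn of tool y to angle (world, mod pi), in tool rz"""
    o=ctrl.get_obs(); R=Ro.from_rotvec(o["orientation"]).as_matrix()
    print("tcp",np.round(o["ee_pos"],1),"zt",R[:,2].round(3),"yaw_y",np.arctan2(R[1,1],R[0,1]).round(3),"d",(R.T@(np.array(X)-o["ee_pos"])).round(1),"q6",np.round(o["qpos"][5],2),"t",o["t"])
E
python3 - <<'E'
from h import *
snap("top","t0.png",None,1.25);snap("side","s0.png",None,1.25)
o=ctrl.get_obs();print(o); to([0,0,0])
for n in("top","side"):print(np.load(n+"_cal.npy",allow_pickle=True).item())
E
```

```text
jog.py
pics
workcell.py
{'t': 0.1, 'qpos': array([ 1.13198762e+00,  4.23760202e-01,  1.63063900e+00, -2.38116237e-05,
        1.08857924e+00, -1.90227738e-02]), 'qvel': array([ 0.00109639, -0.00202902, -0.00257868,  0.00101031,  0.00161694,
        0.00028091]), 'joint_torque': array([-3.57571689e-04, -5.45616138e+01, -2.74324447e+01,  6.45316788e-02,
        1.87449827e-02, -5.98804718e-05]), 'ee_pos': array([254.51433506, 570.29213207, 238.97205278]), 'orientation': array([-6.54488834e-01, -3.07236025e+00,  2.12733322e-03]), 'ft_force': array([0.32097285, 0.43245584, 1.19604468]), 'moment': array([-0.03915491, -0.03838714,  0.05731461]), 'grasp_force': 0.0, 'width': 88.0520971541345}
tcp [254.5 570.3 239. ] zt [-0.001 -0.001 -1.   ] yaw_y 1.151 d [  -0.  -624.2  239.8] q6 -0.02 t 0.1
{'fx': 600.723331567325, 'fy': 600.723331567325, 'cx': 311.9104863068551, 'cy': 239.69793499472985, 'k1': -0.11255131075634416, 'R': array([[-0.0120185 , -0.99986391,  0.01130101],
       [-0.99179868,  0.01048184, -0.1273794 ],
       [ 0.12724361, -0.01273924, -0.99178968]]), 't': array([   9.56105472,  610.22460483, 1637.85772229])}
{'fx': 441.3714570729123, 'fy': 441.3714570729123, 'cx': 317.14934609808773, 'cy': 236.7663855301867, 'k1': -0.08541718733037512, 'R': array([[-0.94060644,  0.33947662,  0.00389249],
       [ 0.32206674,  0.89587732, -0.30606672],
       [-0.10738969, -0.28663468, -0.95200211]]), 't': array([ 566.17954295, -171.4726145 , 1404.20757934])}
```

View pics/t0.png

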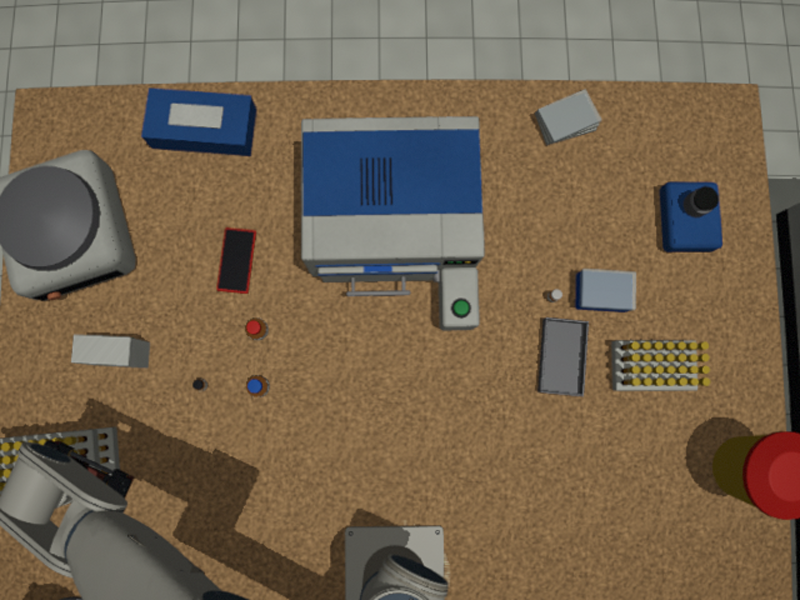

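View pics/s0.png

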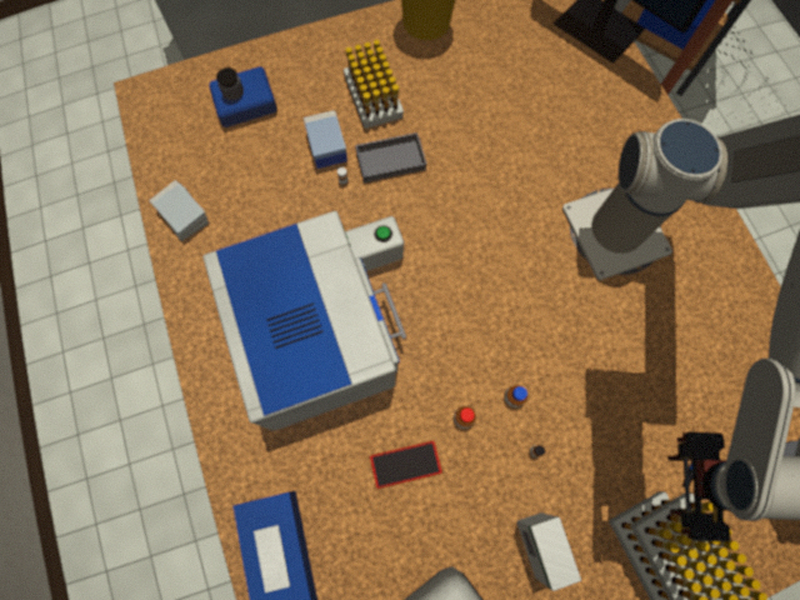

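The two views show the red cap at top (254,327) and the blue cap at (255,385), with no yellow bottle visible. The button is at (461,308), the tray at about (563,357) and the handle bar runs from (348,292) to (408,292). All are in 1.25x pixels.

```bash
python3 - <<'E'
from h import *
for n,u,v,z in [("button",461,307.5,112),("red",253.5,327,70),("blue",255,385,70),("hL",348,293,75),("hR",408,293,75),("faceL",302,259,215),("faceR",484,259,215),("tr1",545,318,30),("tr2",588,320,30),("tr3",582,396,30),("tr4",540,393,30),("vialw",556,295,50),("viala",199,383,50),("wing fr",441,325,100),("wing fr",477,327,100)]:
    print(n,pix("top",u/1.25,v/1.25,z))
for n,u,v,z in [("button",383,232,112),("red",467,415,70),("blue",519,394,70)]:
    print(n,pix("side",u/1.25,v/1.25,z))
to(pix("top",461/1.25,307.5/1.25,112))
E
```

```text
button [ 582.3 -148.1  112. ]
red [549.2 301.8  70. ]
blue [422.9 297.5  70. ]
hL [621.2  94.5  75. ]
hR [619.9 -36.7  75. ]
faceL [672.  180.8 215. ]
faceR [ 668.3 -186.   215. ]
tr1 [ 566.  -346.6   30. ]
tr2 [ 560.2 -445.1   30. ]
tr3 [ 389.7 -424.4   30. ]
tr4 [ 398.1 -329.5   30. ]
vialw [ 615.4 -369.1   50. ]
viala [428.4 425.   50. ]
wing fr [ 546.4 -105.5  100. ]
wing fr [ 541.2 -182.9  100. ]
button [ 583.  -145.3  112. ]
red [549.9 306.   70. ]
blue [425.1 303.2  70. ]
tcp [254.5 570.3 239. ] zt [-0.001 -0.001 -1.   ] yaw_y 1.151 d [-592.1 -522.3  127.7] q6 -0.02 t 0.1
```

Units first: shifts go in shares of 0.25 m and turns go in shares of 90 degrees. So -0.105 rad is -0.0668.

```bash
python3 jog.py '0,0,0,0,0,-0.0668
0,0,0,0,0,-0.0668
0,0,0,0,0,-0.0668
0,0,0,0,0,-0.0668' 0
python3 jog.py '-0.064,-0.144,0,0,0,0
-0.064,-0.144,0,0,0,0
-0.064,-0.144,0,0,0,0
-0.064,-0.144,0,0,0,0
-0.064,-0.144,0,0,0,0'
python3 jog.py '-0.064,-0.144,0,0,0,0
-0.064,-0.144,0,0,0,0
-0.064,-0.144,0,0,0,0
-0.064,-0.144,0,0,0,0
-0.064,-0.144,0,0,0,0'
python3 jog.py '-0.064,-0.144,0,0,0,0
-0.064,-0.144,0,0,0,0
-0.064,-0.144,0,0,0,0
-0.064,-0.144,0,0,0,0
-0.064,-0.144,0,0,0,0'
python3 jog.py '-0.064,-0.144,0,0,0,0
-0.064,-0.144,0,0,0,0
-0.064,-0.144,0,0,0,0
-0.064,-0.144,0,0,0,0
-0.064,-0.144,0,0,0,0'
python3 -c "
from h import *
to([583,-147,150])"
```

```text
t: 0.43
ee_pos: [254.6, 570.5, 239.2]
orientation: [0.008, -3.141, 0.001]
ft_force: [0.2, 0.8, 0.3]
width: 64.7
grasp_force: 0.0
t: 0.85
ee_pos: [334.8, 388.9, 239.3]
orientation: [0.001, -3.141, 0.001]
ft_force: [1.3, -0.8, -0.0]
width: 31.3
grasp_force: 0.0
t: 1.27
ee_pos: [414.9, 208.9, 239.6]
orientation: [0.001, -3.141, 0.0]
ft_force: [1.0, 1.0, 1.3]
width: 0.7
grasp_force: 0.0
t: 1.68
ee_pos: [495.0, 28.8, 239.6]
orientation: [0.0, -3.141, -0.0]
ft_force: [0.5, -0.1, -0.5]
width: 0.3
grasp_force: 0.0
t: 2.1
ee_pos: [575.0, -151.2, 239.3]
orientation: [-0.0, -3.141, -0.0]
ft_force: [1.2, 0.1, 0.3]
width: 0.3
grasp_force: 0.0
tcp [ 575.  -151.2  239.3] zt [-0.001  0.    -1.   ] yaw_y 1.571 d [-8.   4.2 89.3] q6 -1.85 t 2.1
```

Scaled: 35 mm is 0.14, 30 mm is 0.12.

```bash
python3 jog.py '-0.032,0.016,0.14,0,0,0
0,0,0.14,0,0,0
0,0,0.12,0,0,0
0,0,0.04,0,0,0
0,0,0.02,0,0,0'
python3 jog.py '0,0,0.016,0,0,0
0,0,0.008,0,0,0
0,0,0,0,0,0'
python3 jog.py '0,0,-0.04,0,0,0
0,0,-0.16,0,0,0
0,0,-0.16,0,0,0
0,0,-0.08,0,0,0'
python3 jog.py '0,-0.04,0,0,0,0
0,-0.12,0,0,0,0
0,-0.12,0,0,0,0
0,-0.12,0,0,0,0
0,-0.12,0,0,0,0'
python3 jog.py '0,-0.12,0,0,0,0
0,-0.12,0,0,0,0
0,-0.12,0,0,0,0
0,-0.12,0,0,0,0
0,-0.12,0,0,0,0'
python3 jog.py '0,0,0,0,0,0
0,0,0,0,0,0
0,0,0,0,0,0
0,0,0,0,0,0
0,0,0,0,0,0' 60
python3 -c "
from h import *
snap('top','t1.png',None,1.25);snap('side','s1.png',None,1.25);to([0,0,0])"
```

```text
t: 2.52
ee_pos: [581.1, -145.0, 122.7]
orientation: [0.0, -3.137, -0.002]
ft_force: [-4.6, 0.7, 4.7]
width: 0.3
grasp_force: 2.1
t: 2.77
ee_pos: [582.2, -145.0, 121.3]
orientation: [0.001, -3.14, 0.0]
ft_force: [-8.8, 0.3, 12.1]
width: 0.4
grasp_force: 5.6
t: 3.1
ee_pos: [585.6, -145.5, 235.2]
orientation: [-0.001, 3.133, -0.003]
ft_force: [1.1, 0.3, -0.9]
width: 0.7
grasp_force: 0.0
t: 3.52
ee_pos: [583.1, -276.6, 229.6]
orientation: [-0.001, 3.14, -0.001]
ft_force: [0.2, -0.2, 0.3]
width: 0.6
grasp_force: 0.0
t: 3.93
ee_pos: [582.9, -427.0, 229.3]
orientation: [-0.001, 3.14, -0.001]
ft_force: [0.7, 1.2, 0.1]
width: 0.6
grasp_force: 0.0
t: 4.35
ee_pos: [583.2, -424.0, 228.9]
orientation: [-0.002, 3.141, 0.0]
ft_force: [-0.2, -0.0, 0.4]
width: 30.4
grasp_force: 0.0
tcp [ 583.2 -424.2  229. ] zt [ 0. -0. -1.] yaw_y 1.572 d [582.7 425.1 228.9] q6 -2.22 t 4.45
```

View pics/t1.png

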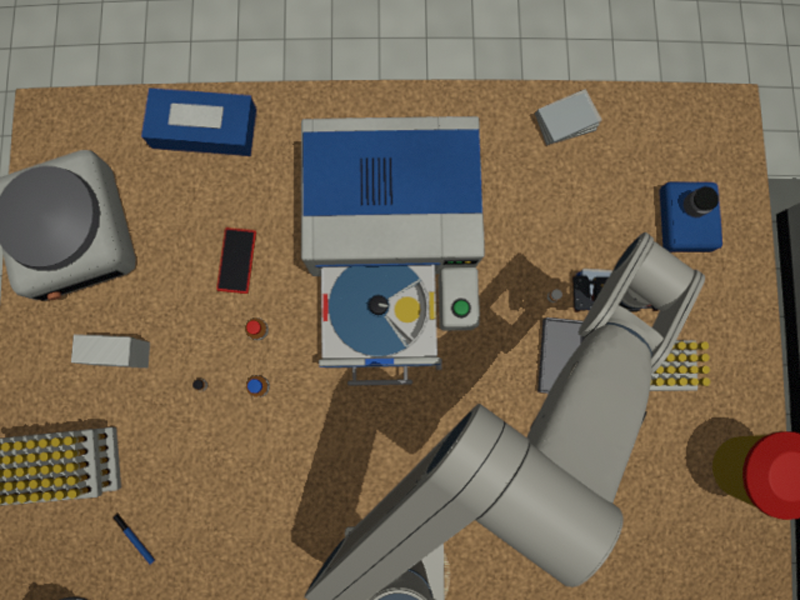

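View pics/s1.png

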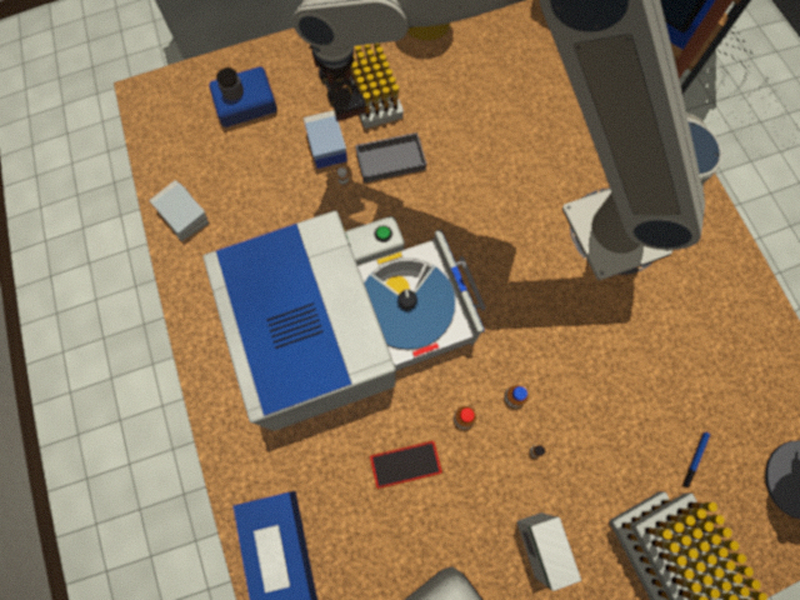

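The drawer is fully out, and the cover's opening sits over the yellow well, where the yellow disc is visible with no bottle. The knob is at about top (378,304), and the red and blue bottles haven't moved. I'll take a closer look to get the exact cover angle.

```bash
python3 -c "
from h import *
snap('top','t2.png',(240,200,370,310),6)
to([0,0,0])"
```

```text
tcp [ 583.2 -424.3  228.9] zt [ 0. -0. -1.] yaw_y 1.572 d [582.7 425.1 228.8] q6 -2.22 t 4.5
```

View pics/t2.png

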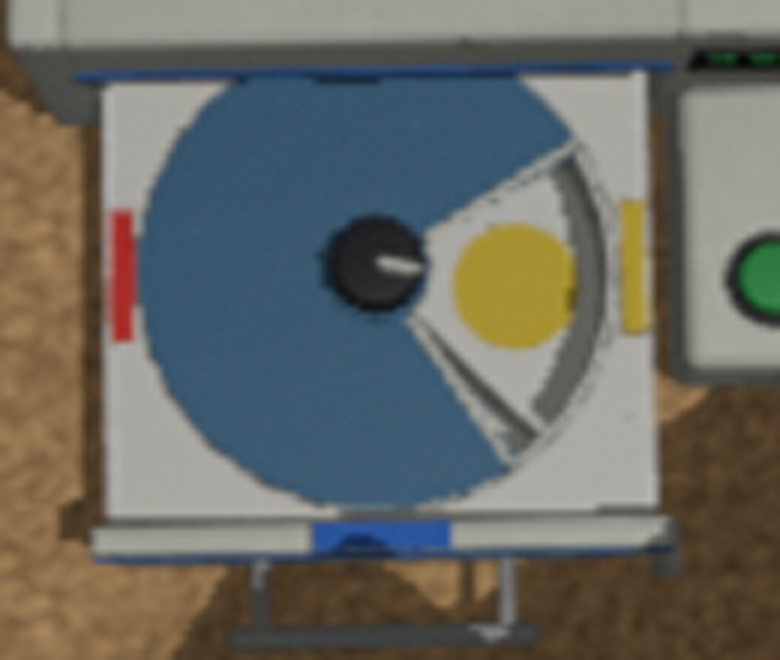

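The opening's rim corners are at crop (573,145) and (510,465), and the knob top is at (376,262). The marker bars are red (121,275), blue (381,538) and yellow (634,267), and the handle bar runs from (235,636) to (535,632).

```bash
python3 -c "
from h import *
p=lambda u,v,z:pix('top',240+(u+.5)/6-.5,200+(v+.5)/6-.5,z)
k=p(376,262,137);a=p(573,145,109);b=p(510,465,109);print('knob',k,a,b)
for q in(a,b):
  e=q-k;print(np.hypot(e[0],e[1]),np.arctan2(e[1],e[0]))
print('red bar',p(121,275,105),'yel',p(634,267,105),'blue',p(381,538,142),'handle',p(235,636,75),p(535,632,75))
"
```

```text
knob [588.6  29.4 137. ] [643.8 -59.2 109. ] [500.9 -28.9 109. ]
104.3886967061089 -1.0136186189420755
105.30992355898853 -2.5549068783566686
red bar [587.9 143.3 105. ] yel [589.  -85.7 105. ] blue [467.8  28.4 142. ] handle [427.6  94.7  75. ] [427.8 -40.2  75. ]
```

Scaled: 38 mm is 0.152, -1 mm is -0.004.

```bash
python3 jog.py '-0.004,0.152,0,0,0,0
-0.004,0.152,0,0,0,0
-0.004,0.152,0,0,0,0
-0.004,0.152,0,0,0,0
-0.004,0.152,0,0,0,0' 60
python3 jog.py '0,0.152,0,0,0,0
0,0.152,0,0,0,0
0,0.152,0,0,0,0
0,0.152,0,0,0,0
0,0.152,0,0,0,0'
python3 jog.py '0,0.152,0,0,0,0
0,0.14,0,0,0,0
0,0,0,0,0,-0.0764
0,0,0,0,0,-0.0764
0,0,0,0,0,-0.0764'
python3 jog.py '0,0,0.14,0,0,0
0,0,0.14,0,0,0
0,0,0.08,0,0,0
0,0,0.036,0,0,0'
python3 -c "
from h import *
to([588.5,29,130])"
```

```text
t: 4.92
ee_pos: [587.7, -233.2, 228.9]
orientation: [-0.001, 3.141, -0.0]
ft_force: [-1.0, -0.2, -0.1]
width: 60.0
grasp_force: 0.0
t: 5.33
ee_pos: [587.5, -43.0, 229.0]
orientation: [-0.001, 3.141, 0.0]
ft_force: [0.4, -0.3, -0.1]
width: 59.9
grasp_force: 0.0
t: 5.75
ee_pos: [587.7, 29.3, 228.9]
orientation: [-0.576, 3.088, -0.0]
ft_force: [0.1, -0.2, 0.5]
width: 59.8
grasp_force: 0.0
t: 6.08
ee_pos: [585.8, 28.2, 126.8]
orientation: [0.563, -3.086, -0.001]
ft_force: [-0.9, -0.4, 0.6]
width: 59.8
grasp_force: 0.0
tcp [585.8  28.2 126.8] zt [-0.004 -0.    -1.   ] yaw_y 1.932 d [-2.8 -0.2 -3.2] q6 -1.9 t 6.0833
```

```bash
python3 jog.py '-0.008,0,0,0,0,0
0,0,0,0,0,0
0,0,0,0,0,0
0,0,0,0,0,0
0,0,0,0,0,0' 30
python3 jog.py '0,0,0,0,0,0.0732
0,0,0,0,0,0.0732
0,0,0,0,0,0.0732
0,0,0,0,0,0.0732
0,0,0,0,0,0.0732'
python3 jog.py '0,0,0,0,0,0.0732
0,0,0,0,0,0
0,0,0,0,0,0'
python3 -c "
from h import *
to([588.5,29,130])"
python3 jog.py '0,0,0,0,0,0
0,0,0,0,0,0
0,0,0,0,0,0' 60
python3 jog.py '0,0,0,0,0,-0.0732
0,0,0,0,0,-0.0732
0,0,0,0,0,-0.0732
0,0,0,0,0,-0.0732
0,0,0,0,0,-0.0732'
python3 jog.py '0,0,0,0,0,-0.0732
0,0,0,0,0,0
0,0,0,0,0,0'
python3 -c "
from h import *
to([588.5,29,130])"
```

```text
t: 6.5
ee_pos: [590.5, 29.7, 131.2]
orientation: [-0.561, 3.088, 0.002]
ft_force: [0.2, 6.6, -0.9]
width: 39.2
grasp_force: 30.0
t: 6.92
ee_pos: [590.5, 28.7, 131.2]
orientation: [0.345, 3.12, 0.001]
ft_force: [0.3, 0.2, -1.0]
width: 39.4
grasp_force: 30.0
t: 7.17
ee_pos: [590.5, 28.5, 131.2]
orientation: [0.51, 3.098, 0.001]
ft_force: [-1.7, -0.8, 5.2]
width: 39.4
grasp_force: 30.0
tcp [590.5  28.5 131.2] zt [ 0.002  0.    -1.   ] yaw_y 1.244 d [ 2.1 -0.2  1.1] q6 -1.22 t 7.1667
t: 7.42
ee_pos: [589.8, 28.5, 129.8]
orientation: [0.513, 3.099, 0.0]
ft_force: [-0.5, 1.0, -0.9]
width: 56.1
grasp_force: 0.0
t: 7.83
ee_pos: [589.6, 28.5, 129.5]
orientation: [0.395, -3.116, -0.0]
ft_force: [1.2, 0.2, -0.6]
width: 59.6
grasp_force: 0.0
t: 8.08
ee_pos: [589.6, 28.5, 129.6]
orientation: [0.558, -3.091, -0.0]
ft_force: [-0.5, 0.1, -1.0]
width: 59.9
grasp_force: 0.0
tcp [589.6  28.5 129.6] zt [-0.  0. -1.] yaw_y 1.928 d [ 0.9  0.8 -0.4] q6 -1.9 t 8.0833
```

Scaled: -40 mm is -0.16, -35 mm is -0.14, 0.113 rad is 0.0719.

```bash
python3 jog.py '0,0,0,0,0,0
0,0,0,0,0,0
0,0,0,0,0,0
0,0,0,0,0,0
0,0,0,0,0,0' 30
python3 jog.py '0,0,0,0,0,0.0719
0,0,0,0,0,0.0719
0,0,0,0,0,0.0719
0,0,0,0,0,0.0719
0,0,0,0,0,0.0719'
python3 jog.py '0,0,0,0,0,0.0719
0,0,0,0,0,0
0,0,0,0,0,0'
python3 -c "
from h import *
to([588.5,29,130])"
python3 jog.py '0,0,0,0,0,0
0,0,0,0,0,0
0,0,0,0,0,0' 60
python3 jog.py '0,0,-0.12,0,0,-0.07
0,0,-0.14,0,0,-0.07
0,0,-0.14,0,0,-0.07
0,-0.16,0,0,0,0
0,-0.16,0,0,0,0'
python3 jog.py '0,-0.16,0,0,0,0
0,-0.16,0,0,0,0
0,-0.16,0,0,0,0
0,-0.16,0,0,0,0
0,0,0,0,0,0'
python3 -c "
from h import *
snap('top','t3.png',(240,200,370,310),6)
to([588.5,29,130])"
```

```text
t: 8.5
ee_pos: [589.4, 29.3, 129.6]
orientation: [0.561, -3.091, -0.002]
ft_force: [-2.3, 4.7, 0.9]
width: 39.2
grasp_force: 30.0
t: 8.92
ee_pos: [589.4, 28.9, 129.6]
orientation: [-0.33, -3.124, -0.001]
ft_force: [-1.3, 2.3, 0.6]
width: 39.5
grasp_force: 30.0
t: 9.17
ee_pos: [589.4, 28.8, 129.6]
orientation: [-0.493, -3.102, -0.001]
ft_force: [-1.1, 3.4, 0.8]
width: 39.5
grasp_force: 30.0
tcp [589.4  28.8 129.6] zt [-0.001  0.    -1.   ] yaw_y 1.256 d [ 0.9 -0.1 -0.4] q6 -1.23 t 9.1667
t: 9.42
ee_pos: [589.9, 28.2, 129.8]
orientation: [0.495, 3.102, -0.001]
ft_force: [0.7, 0.4, -0.3]
width: 56.0
grasp_force: 0.0
t: 9.83
ee_pos: [592.5, -51.2, 232.7]
orientation: [-0.028, 3.136, -0.001]
ft_force: [-0.1, 0.3, -1.3]
width: 60.1
grasp_force: 0.0
t: 10.25
ee_pos: [592.6, -218.2, 230.0]
orientation: [-0.013, 3.14, -0.005]
ft_force: [-0.3, -0.4, 0.1]
width: 60.0
grasp_force: 0.0
tcp [ 592.4 -215.3  229.6] zt [ 0.001 -0.001 -1.   ] yaw_y 1.579 d [  1.9 244.4  99.4] q6 -1.95 t 10.3
```

View pics/t3.png

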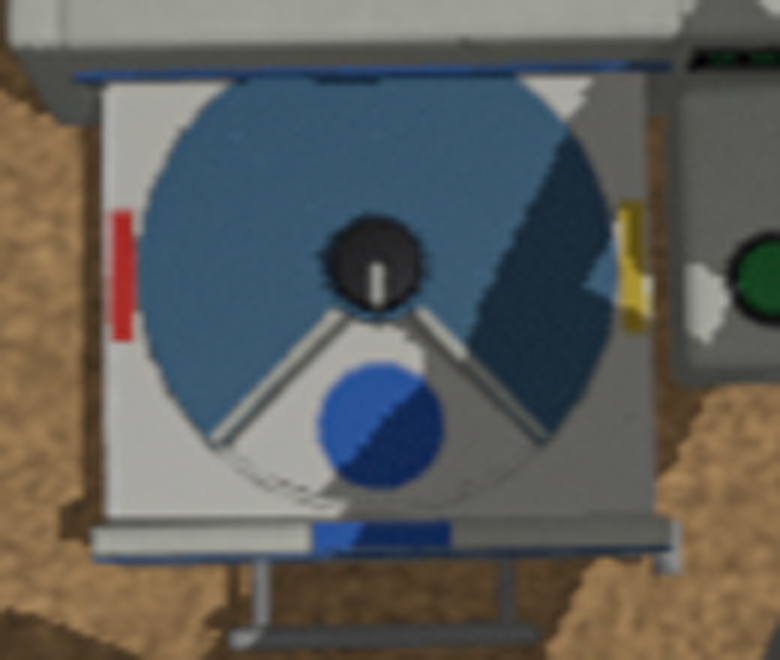

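The opening is centred over the blue well, with edges symmetric at crop (213,440) and (543,438). The blue disc is visible, so there is no empty here. Next I'll fetch the blue bottle, after checking where it stands now.

```bash
cat >> h.py <<'E'
def cap(n,X,col,z=70,r=60):
    """centroid of cap colour blob near world X"""
    im=snap(n); h=cv2.cvtColor(im,cv2.COLOR_BGR2HSV); H,S,V=cv2.split(h)
    m={'red':((H<8)|(H>172))&(S>170)&(V>90),'blue':(H>105)&(H<128)&(S>140)&(V>60),'grey':(S<60)&(V>70)&(V<190)}[col].astype(np.uint8)
    u,v=proj(n,X); k=np.zeros_like(m); cv2.circle(k,(int(u),int(v)),r,1,-1)
    N,_,st,c=cv2.connectedComponentsWithStats(m*k)
    for i in range(1,N):
        if st[i,4]>25: print(n,col,st[i,4],c[i].round(1),pix(n,*c[i],z))
E
python3 -c "
from h import *
for n in('top','side'):
  cap(n,[424,300,70],'blue',r=30);cap(n,[549,303,70],'red',r=30)
to([424,300,200])"
```

```text
top blue 90 [203.4 308.5] [421.6 299.2  70. ]
top red 104 [202.2 261.5] [549.3 303.4  70. ]
side blue 79 [415.4 314.5] [423.9 301.5  70. ]
side red 112 [373.3 331.6] [550.1 304.8  70. ]
tcp [ 592.5 -210.4  229.5] zt [-0.  0. -1.] yaw_y 1.584 d [161.6 512.6  29.8] q6 -1.94 t 10.5
```

Scaled: 36.5 mm is 0.146, 12 mm is 0.048.

```bash
python3 jog.py '0.048,0.146,0,0,0,0
0.048,0.146,0,0,0,0
0.048,0.146,0,0,0,0
0.048,0.146,0,0,0,0
0.048,0.146,0,0,0,0' 60
python3 jog.py '0.048,0.146,0,0,0,0
0.048,0.146,0,0,0,0
0.048,0.146,0,0,0,0
0.048,0.146,0,0,0,0
0.048,0.146,0,0,0,0'
python3 jog.py '0.048,0.146,0,0,0,0
0.048,0.146,0,0,0,0
0.048,0.146,0,0,0,0
0.048,0.146,0,0,0,0
0,0,0,0,0,0'
python3 jog.py '0,0,0.14,0,0,0
0,0,0.14,0,0,0
0,0,0.08,0,0,0
0,0,0,0,0,0
0,0,0,0,0,0'
python3 -c "
from h import *
to([422.5,300,58])"
```

```text
t: 10.92
ee_pos: [529.2, -26.8, 229.8]
orientation: [-0.022, 3.141, 0.0]
ft_force: [0.3, 1.0, -0.7]
width: 59.7
grasp_force: 0.0
t: 11.33
ee_pos: [466.5, 154.8, 230.0]
orientation: [-0.023, 3.141, 0.0]
ft_force: [0.3, 0.8, -0.2]
width: 59.9
grasp_force: 0.0
t: 11.75
ee_pos: [415.5, 303.6, 230.1]
orientation: [-0.03, 3.141, 0.004]
ft_force: [-0.1, 0.6, -0.2]
width: 59.8
grasp_force: 0.0
t: 12.17
ee_pos: [417.3, 297.5, 139.3]
orientation: [0.022, -3.14, 0.002]
ft_force: [-0.3, 1.4, 0.4]
width: 60.1
grasp_force: 0.0
tcp [417.3 297.5 139.3] zt [-0.002 -0.001 -1.   ] yaw_y 1.585 d [-5.4  2.5 81.2] q6 -0.99 t 12.1667
```

Scaled: 30 mm is 0.12, 15 mm is 0.06, 0.01 rad is 0.0064.

```bash
python3 jog.py '-0.02,0.01,0.12,0,0,0.0064
0,0,0.12,0,0,0
0,0,0.06,0,0,0
0,0,0.024,0,0,0
0,0,0,0,0,0'
python3 -c "
from h import *
to([422.5,300,58])"
python3 jog.py '0,0,0,0,0,0
0,0,0,0,0,0
0,0,0,0,0,0
0,0,0,0,0,0
0,0,0,0,0,0' 20
python3 jog.py '0,0,-0.08,0,0,0
0,0,-0.14,0,0,0
0,0,-0.14,0,0,0
0,0,-0.12,0,0,0
0,0,0,0,0,0'
python3 -c "
from h import *
to([524.5,29,88])"
```

```text
t: 12.58
ee_pos: [423.5, 300.3, 59.0]
orientation: [-0.004, 3.142, -0.0]
ft_force: [0.4, 0.3, -0.5]
width: 59.8
grasp_force: 0.0
tcp [423.5 300.3  59. ] zt [ 0. -0. -1.] yaw_y 1.573 d [ 1.  -0.3  1. ] q6 -0.98 t 12.5833
t: 13.0
ee_pos: [423.9, 300.3, 59.8]
orientation: [-0.003, 3.14, 0.001]
ft_force: [-3.4, -4.1, 20.6]
width: 31.0
grasp_force: 25.7
t: 13.42
ee_pos: [426.1, 301.9, 184.5]
orientation: [-0.004, 3.134, 0.009]
ft_force: [0.9, 0.0, -0.4]
width: 29.5
grasp_force: 45.3
tcp [426.1 301.9 184.5] zt [ 0.008  0.005 -1.   ] yaw_y 1.573 d [ -97.  -273.6   95.8] q6 -0.98 t 13.4167
```

Scaled: -38 mm is -0.152, -34.2 mm is -0.1368.

```bash
python3 jog.py '0,0,-0.152,0,0,0
-0.0488,-0.1368,0,0,0,0
-0.0488,-0.1368,0,0,0,0
-0.0488,-0.1368,0,0,0,0
-0.0488,-0.1368,0,0,0,0'
python3 jog.py '-0.0488,-0.1368,0,0,0,0
-0.0488,-0.1368,0,0,0,0
-0.0488,-0.1368,0,0,0,0
-0.048,-0.128,0,0,0,0
0,0,0,0,0,0'
python3 jog.py '0,0,0,0,0,0
0,0,0,0,0,0'
python3 -c "
from h import *
to([524.5,29,91])"
```

```text
t: 13.83
ee_pos: [472.4, 162.0, 216.6]
orientation: [-0.005, 3.141, 0.0]
ft_force: [1.1, 0.7, -0.4]
width: 29.4
grasp_force: 43.1
t: 14.25
ee_pos: [523.0, 24.2, 216.5]
orientation: [0.003, 3.14, -0.002]
ft_force: [0.6, 0.5, 0.0]
width: 29.6
grasp_force: 43.1
t: 14.42
ee_pos: [520.8, 28.9, 216.2]
orientation: [0.002, -3.14, -0.0]
ft_force: [0.5, -0.0, -0.2]
width: 29.7
grasp_force: 43.1
tcp [520.8  28.9 216.2] zt [-0.001  0.    -1.   ] yaw_y 1.572 d [-3.900e+00  1.000e-01  1.252e+02] q6 -1.54 t 14.4167
```

Scaled: 30 mm is 0.12, -3.5 mm is -0.014.

```bash
python3 jog.py '-0.014,0,0.12,0,0,0
0,0,0.12,0,0,0
0,0,0.12,0,0,0
0,0,0.08,0,0,0
0,0,0.028,0,0,0'
python3 jog.py '0,0,0.012,0,0,0
0,0,0.008,0,0,0
0,0,0.008,0,0,0
0,0,0,0,0,0
0,0,0,0,0,0'
python3 -c "
from h import *
to([524.5,29,90])"
```

```text
t: 14.83
ee_pos: [522.2, 30.2, 96.7]
orientation: [0.007, -3.136, 0.0]
ft_force: [-1.4, -0.5, -0.9]
width: 29.3
grasp_force: 43.1
t: 15.25
ee_pos: [525.5, 28.9, 93.7]
orientation: [-0.004, 3.14, 0.0]
ft_force: [0.3, 0.2, -1.3]
width: 29.0
grasp_force: 43.1
tcp [525.5  28.9  93.7] zt [ 0.002  0.    -1.   ] yaw_y 1.573 d [1.  0.1 3.7] q6 -1.54 t 15.25
```

Scaled: 2 mm is 0.008.

```bash
python3 jog.py '0,0,0.008,0,0,0
0,0,0,0,0,0
0,0,0,0,0,0'; python3 jog.py '0,0,0.006,0,0,0
0,0,0,0,0,0
0,0,0,0,0,0'
```

```text
t: 15.5
ee_pos: [525.0, 28.8, 90.9]
orientation: [-0.003, 3.141, 0.0]
ft_force: [-0.7, 0.1, -0.6]
width: 29.2
grasp_force: 43.1
t: 15.75
ee_pos: [525.5, 28.8, 90.4]
orientation: [-0.003, 3.14, 0.0]
ft_force: [-2.1, -0.1, 11.0]
width: 29.9
grasp_force: 43.9
```

Scaled: -38 mm is -0.152, -24 mm is -0.096, -0.13 rad is -0.0828.

```bash
python3 jog.py '0,0,0,0,0,0
0,0,0,0,0,0
0,0,0,0,0,0' 46
python3 jog.py '0,0,-0.08,0,0,0
0,0,-0.152,0,0,0
0,0,-0.152,0,0,0
0,0,-0.152,0,0,0
-0.096,0,0,0,0,0'
python3 jog.py '-0.152,0,0,0,0,0
0,0,0,0,0,-0.0828
0,0,0,0,0,-0.0828
0,0,0,0,0,-0.0828
0,0,0,0,0,0' 60
python3 -c "
from h import *
snap('side','s3.png',(250,170,410,290),5)
to([589.5,29,130])"
```

```text
t: 16.0
ee_pos: [524.9, 28.8, 89.3]
orientation: [-0.003, 3.141, 0.0]
ft_force: [-0.6, 0.9, 0.4]
width: 44.4
grasp_force: 0.0
t: 16.42
ee_pos: [549.5, 29.0, 230.2]
orientation: [-0.004, 3.134, 0.0]
ft_force: [1.5, -0.3, 0.5]
width: 45.7
grasp_force: 0.0
t: 16.83
ee_pos: [586.7, 28.9, 222.7]
orientation: [0.596, -3.084, -0.0]
ft_force: [0.2, -0.2, 0.3]
width: 60.2
grasp_force: 0.0
tcp [586.6  28.9 222.7] zt [-0.001 -0.    -1.   ] yaw_y 1.946 d [-2.8 -1.  92.7] q6 -1.92 t 16.8833
```

View pics/s3.png

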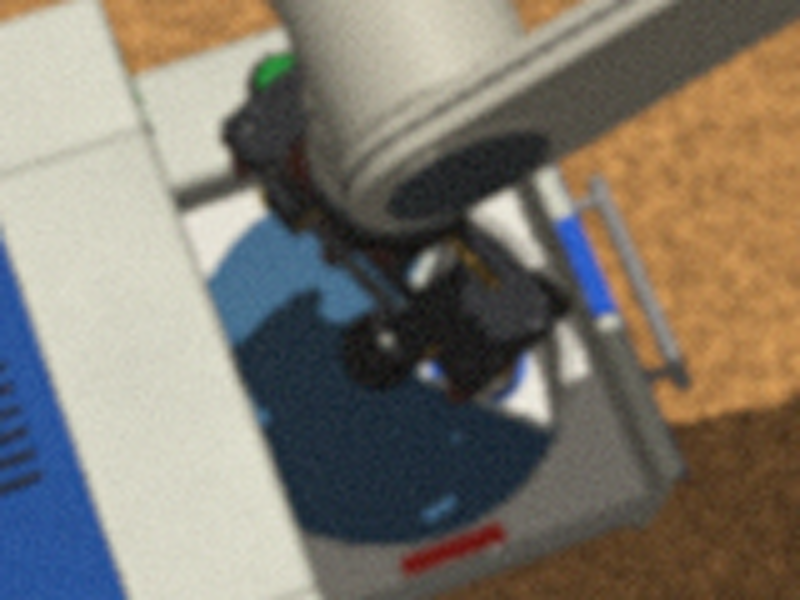

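In this view the gripper hides the blue well, so I'll check it in a later picture. Now I'll turn the cover towards the red well.

Units first: shifts go in shares of 0.25 m and turns go in shares of 90 degrees. So 35 mm is 0.14, 15 mm is 0.06.

```bash
python3 jog.py '-0.01,-0.004,0.14,0,0,0
0,0,0.14,0,0,0
0,0,0.06,0,0,0
0,0,0.024,0,0,0
0,0,0,0,0,0'
python3 jog.py '0,0,0,0,0,0
0,0,0,0,0,0
0,0,0,0,0,0
0,0,0,0,0,0' 30
python3 jog.py '0,0,0,0,0,0.0732
0,0,0,0,0,0.0732
0,0,0,0,0,0.0732
0,0,0,0,0,0.0732
0,0,0,0,0,0.0732'
python3 jog.py '0,0,0,0,0,0.0732
0,0,0,0,0,0.0637
0,0,0,0,0,0
0,0,0,0,0,0'
python3 -c "
from h import *
to([589.5,29,130])"
python3 jog.py '0,0,0,0,0,0
0,0,0,0,0,0
0,0,0,0,0,0' 60
python3 jog.py '0,0,0,0,0,-0.0732
0,0,0,0,0,-0.0732
0,0,0,0,0,-0.0732
0,0,0,0,0,-0.0732
0,0,0,0,0,-0.0732'
python3 jog.py '0,0,0,0,0,-0.0732
0,0,0,0,0,-0.0637
0,0,0,0,0,0'
python3 jog.py '0,0,0,0,0,0
0,0,0,0,0,0
0,0,0,0,0,0
0,0,0,0,0,0' 30
python3 -c "
from h import *
to([589.5,29,130])"
python3 jog.py '0,0,0,0,0,0.0732
0,0,0,0,0,0.0732
0,0,0,0,0,0.0732
0,0,0,0,0,0.0732
0,0,0,0,0,0.0732'
python3 jog.py '0,0,0,0,0,0.0732
0,0,0,0,0,0.0637
0,0,0,0,0,0
0,0,0,0,0,0'
python3 -c "
from h import *
to([589.5,29,130])"
```

```text
t: 17.3
ee_pos: [588.5, 28.9, 130.6]
orientation: [0.584, -3.084, -0.001]
ft_force: [-0.4, -0.2, 0.8]
width: 60.5
grasp_force: 0.0
t: 17.63
ee_pos: [590.2, 29.7, 133.6]
orientation: [-0.587, 3.084, 0.002]
ft_force: [-1.1, 1.4, 3.3]
width: 39.6
grasp_force: 30.0
t: 18.05
ee_pos: [590.3, 28.8, 133.6]
orientation: [0.319, 3.123, -0.0]
ft_force: [-0.3, -1.5, 2.7]
width: 39.2
grasp_force: 30.0
t: 18.38
ee_pos: [590.2, 28.5, 133.6]
orientation: [0.639, 3.074, -0.0]
ft_force: [-1.2, -3.7, 7.0]
width: 39.3
grasp_force: 30.0
tcp [590.2  28.5 133.6] zt [ 0.002 -0.001 -1.   ] yaw_y 1.161 d [0.9 0.1 3.6] q6 -1.13 t 18.3833
t: 18.63
ee_pos: [589.7, 29.1, 132.4]
orientation: [0.642, 3.075, 0.0]
ft_force: [0.3, 0.4, 0.2]
width: 55.9
grasp_force: 0.0
t: 19.05
ee_pos: [589.5, 29.1, 132.1]
orientation: [0.265, -3.13, -0.0]
ft_force: [0.3, 0.8, 0.3]
width: 59.9
grasp_force: 0.0
t: 19.3
ee_pos: [589.5, 29.1, 132.1]
orientation: [0.596, -3.084, -0.0]
ft_force: [0.2, 0.5, -1.1]
width: 59.7
grasp_force: 0.0
t: 19.63
ee_pos: [589.4, 29.4, 132.1]
orientation: [0.587, -3.086, -0.001]
ft_force: [-1.5, -0.7, 0.1]
width: 39.8
grasp_force: 30.0
tcp [589.4  29.4 132.1] zt [-0.     0.001 -1.   ] yaw_y 1.946 d [ 0.  -0.4  2.1] q6 -1.92 t 19.6333
t: 20.05
ee_pos: [589.4, 29.0, 132.2]
orientation: [-0.32, -3.125, 0.0]
ft_force: [0.7, 0.3, -0.4]
width: 39.5
grasp_force: 30.0
t: 20.38
ee_pos: [589.4, 28.8, 132.1]
orientation: [-0.64, -3.075, 0.0]
ft_force: [-0.5, -0.7, 0.7]
width: 39.8
grasp_force: 30.0
tcp [589.4  28.8 132.1] zt [-0. -0. -1.] yaw_y 1.16 d [-0.   0.2  2.1] q6 -1.13 t 20.3833
```

Next I'll release the knob, rise, rotate back and move off to the right to look at the red well.

Scaled: -40 mm is -0.16, -35 mm is -0.14, -0.11 rad is -0.07.

```bash
python3 jog.py '0,0,0,0,0,0
0,0,0,0,0,0
0,0,0,0,0,0' 60
python3 jog.py '0,0,-0.14,0,0,-0.07
0,0,-0.14,0,0,-0.0637
0,0,-0.12,0,0,-0.0637
0,0,0,0,0,-0.0637
0,-0.16,0,0,0,0'
python3 jog.py '0,-0.16,0,0,0,0
0,-0.16,0,0,0,0
0,-0.16,0,0,0,0
0,-0.16,0,0,0,0
0,0,0,0,0,0' 42
python3 -c "
from h import *
snap('top','t4.png',(240,200,370,310),6)
to([589,93,200])"
```

```text
t: 20.63
ee_pos: [589.7, 29.0, 132.2]
orientation: [0.642, 3.075, 0.0]
ft_force: [0.1, 1.0, 0.4]
width: 56.1
grasp_force: 0.0
t: 21.05
ee_pos: [591.2, -6.9, 234.9]
orientation: [-0.013, 3.136, 0.003]
ft_force: [0.2, -0.2, -0.7]
width: 60.1
grasp_force: 0.0
t: 21.47
ee_pos: [589.0, -177.2, 232.4]
orientation: [0.01, 3.14, -0.004]
ft_force: [-0.0, 0.0, 0.5]
width: 41.8
grasp_force: 0.0
tcp [ 588.8 -174.4  232.2] zt [ 0.001 -0.001 -1.   ] yaw_y 1.564 d [  1.7 267.4  32. ] q6 -1.87 t 21.5167
```

View pics/t4.png

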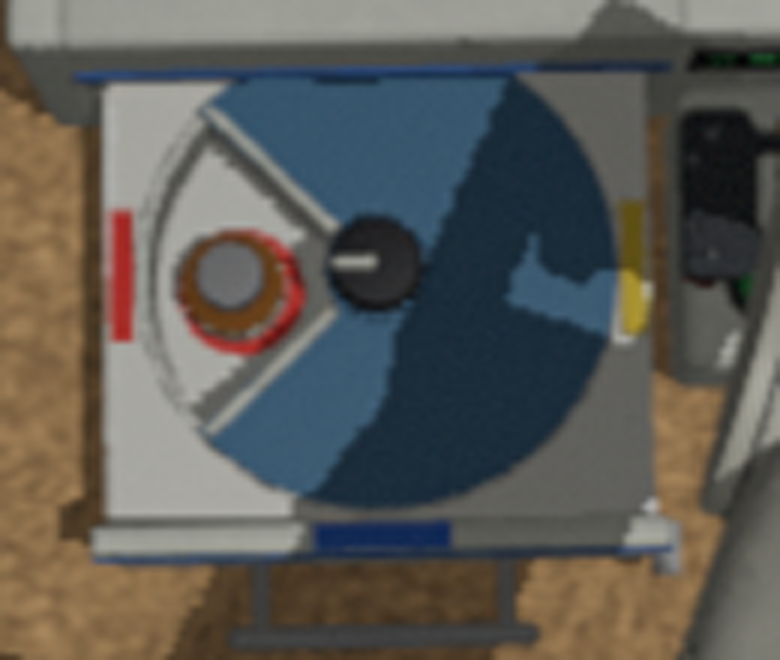

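The opening is aligned over the red well. An empty stands there, its grey cap at crop (230,275), with the red disc peeking out to its right.

```bash
python3 -c "
from h import *
p=lambda u,v,z:pix('top',240+(u+.5)/6-.5,200+(v+.5)/6-.5,z)
X=p(230,275,100);print(X,p(376,262,137)); to([X[0],X[1],90])
k=[589,29]
for q in (p(208,108,109),p(210,432,109)): print(np.arctan2(q[1]-k[1],q[0]-k[0]))
"
```

```text
[587.9  94.9 100. ] [588.6  29.4 137. ]
tcp [ 588.8 -174.4  232.2] zt [ 0.001 -0.001 -1.   ] yaw_y 1.564 d [  2.8 269.4 142. ] q6 -1.87 t 21.5167
0.7968609114919277
2.337791659958033
```

Scaled: 38.5 mm is 0.154.

```bash
python3 jog.py '0,0.154,0,0,0,0
0,0.154,0,0,0,0
0,0.154,0,0,0,0
0,0.154,0,0,0,0
0,0.154,0,0,0,0'
python3 jog.py '0.008,0.154,0,0,0,0
0,0.154,0,0,0,-0.0045
0,0,0,0,0,0
0,0,0,0,0,0'
python3 jog.py '0,0,0.14,0,0,0
0,0,0.14,0,0,0
0,0,0.04,0,0,0
0,0,0,0,0,0
0,0,0,0,0,0'
python3 -c "
from h import *
to([588,95,92])"
```

```text
t: 21.93
ee_pos: [588.9, 24.3, 232.2]
orientation: [-0.003, -3.142, -0.001]
ft_force: [1.7, 0.8, 0.2]
width: 42.3
grasp_force: 0.0
t: 22.27
ee_pos: [587.1, 101.4, 232.1]
orientation: [0.015, -3.141, -0.0]
ft_force: [0.5, 1.5, 0.1]
width: 42.2
grasp_force: 0.0
t: 22.68
ee_pos: [587.8, 97.7, 152.4]
orientation: [0.005, -3.141, 0.0]
ft_force: [-0.3, 0.6, 0.2]
width: 41.8
grasp_force: 0.0
tcp [587.8  97.7 152.4] zt [-0.001 -0.    -1.   ] yaw_y 1.574 d [-0.2 -2.7 60.4] q6 -1.43 t 22.6833
```

Scaled: 20 mm is 0.08, 14 mm is 0.056.

```bash
python3 jog.py '0,-0.0108,0,0,0,0
0,0,0.08,0,0,0
0,0,0.08,0,0,0
0,0,0.056,0,0,0
0,0,0.02,0,0,0'
python3 jog.py '0,0,0,0,0,0
0,0,0,0,0,0
0,0,0,0,0,0'
python3 jog.py '0,0,0,0,0,0
0,0,0,0,0,0
0,0,0,0,0,0
0,0,0,0,0,0' 20
python3 jog.py '0,0,-0.06,0,0,0
0,0,-0.12,0,0,0
0,0,-0.152,0,0,0
0,0,-0.152,0,0,0
0,0,-0.08,0,0,0'
python3 -c "
from h import *
to([518,-390,67])"
```

```text
t: 23.1
ee_pos: [588.0, 95.3, 93.2]
orientation: [-0.006, 3.141, -0.0]
ft_force: [0.3, -0.6, -0.1]
width: 41.9
grasp_force: 0.0
t: 23.35
ee_pos: [588.9, 95.8, 94.7]
orientation: [-0.006, 3.139, 0.001]
ft_force: [-0.8, 0.5, -0.4]
width: 42.0
grasp_force: 0.0
t: 23.68
ee_pos: [588.4, 95.8, 94.0]
orientation: [-0.007, 3.14, 0.0]
ft_force: [0.3, -0.8, 5.6]
width: 29.4
grasp_force: 30.0
t: 24.1
ee_pos: [589.1, 96.0, 238.4]
orientation: [-0.007, 3.137, 0.001]
ft_force: [-0.1, -0.1, -1.1]
width: 29.7
grasp_force: 30.0
tcp [589.1  96.  238.4] zt [ 0.005  0.001 -1.   ] yaw_y 1.575 d [  74.  -485.8  170.7] q6 -1.43 t 24.1
```

Scaled: -37 mm is -0.148, 8.5 mm is 0.034.

```bash
python3 jog.py '0.034,-0.148,0,0,0,0
0.034,-0.148,0,0,0,0
0.034,-0.148,0,0,0,0
0.034,-0.148,0,0,0,0
0.034,-0.148,0,0,0,0'
python3 jog.py '0.034,-0.148,0,0,0,0
0.034,-0.148,0,0,0,0
0.034,-0.148,0,0,0,0
0.034,-0.148,0,0,0,0
0.034,-0.148,0,0,0,0'
python3 jog.py '0.034,-0.148,0,0,0,0
0.034,-0.148,0,0,0,0
0.034,-0.148,0,0,0,0
0,0,0,0,0,0
0,0,0,0,0,0'
python3 jog.py '0,0,0.14,0,0,0
0,0,0.14,0,0,0
0,0,0.14,0,0,0
0,0,0.12,0,0,0
0,0,0.06,0,0,0'
python3 -c "
from h import *
to([478,-386,69])"
```

```text
t: 24.52
ee_pos: [545.2, -90.8, 234.2]
orientation: [0.008, -3.141, -0.0]
ft_force: [0.6, -0.7, -0.2]
width: 29.3
grasp_force: 30.0
t: 24.93
ee_pos: [503.4, -276.2, 234.1]
orientation: [0.007, -3.141, -0.0]
ft_force: [0.4, -0.5, -0.0]
width: 29.5
grasp_force: 30.0
t: 25.35
ee_pos: [478.4, -387.2, 233.8]
orientation: [0.001, -3.141, -0.001]
ft_force: [0.5, -0.7, -0.5]
width: 29.4
grasp_force: 30.0
t: 25.77
ee_pos: [477.8, -382.5, 80.4]
orientation: [0.009, -3.137, -0.006]
ft_force: [-0.8, 1.0, -0.9]
width: 29.4
grasp_force: 30.0
tcp [ 477.8 -382.5   80.4] zt [-0.004  0.004 -1.   ] yaw_y 1.576 d [-0.2 -3.5 11.3] q6 -2.27 t 25.7667
```

Scaled: 4 mm is 0.016, 3 mm is 0.012.

```bash
python3 jog.py '0,0,0.016,0,0,0
0,0,0.012,0,0,0
0,0,0.004,0,0,0
0,0,0,0,0,0
0,0,0,0,0,0'
python3 -c "
from h import *
to([478,-386,69])"
```

```text
t: 26.18
ee_pos: [480.1, -386.1, 77.7]
orientation: [-0.007, 3.14, -0.002]
ft_force: [0.8, 0.2, -0.1]
width: 29.4
grasp_force: 30.0
tcp [ 480.1 -386.1   77.7] zt [ 0.002 -0.002 -1.   ] yaw_y 1.575 d [2.1 0.1 8.6] q6 -2.27 t 26.1833
```

```bash
python3 jog.py '0,0,0.016,0,0,0
0,0,0.008,0,0,0
0,0,0.006,0,0,0
0,0,0,0,0,0
0,0,0,0,0,0'
python3 jog.py '0,0,0.006,0,0,0
0,0,0,0,0,0
0,0,0,0,0,0'
```

```text
t: 26.6
ee_pos: [479.4, -385.9, 69.1]
orientation: [-0.006, 3.141, -0.0]
ft_force: [-0.0, -0.3, 3.1]
width: 29.2
grasp_force: 30.0
t: 26.85
ee_pos: [479.4, -386.1, 68.9]
orientation: [-0.006, 3.141, -0.001]
ft_force: [-4.4, 2.5, 15.4]
width: 29.2
grasp_force: 30.0
```

Scaled: -38 mm is -0.152, 36.3 mm is 0.1452.

```bash
python3 jog.py '0,0,0,0,0,0
0,0,0,0,0,0
0,0,0,0,0,0
0,0,0,0,0,0' 60
python3 jog.py '0,0,-0.08,0,0,0
0,0,-0.14,0,0,0
0,0,-0.152,0,0,0
0,0,-0.152,0,0,0
0,0,-0.12,0,0,0'
python3 jog.py '-0.0148,0.1452,0,0,0,0
-0.0148,0.1452,0,0,0,0
-0.0148,0.1452,0,0,0,0
-0.0148,0.1452,0,0,0,0
-0.0148,0.1452,0,0,0,0'
python3 -c "
from h import *
for n in('top','side'):cap(n,[549,303,70],'red',r=55)
snap('side','s4.png',None,1.25)
to([549.6,304,60])"
```

```text
t: 27.18
ee_pos: [479.1, -385.6, 66.8]
orientation: [0.007, -3.141, -0.0]
ft_force: [-0.8, -0.5, -0.3]
width: 52.6
grasp_force: 0.0
t: 27.6
ee_pos: [479.6, -385.9, 230.7]
orientation: [-0.007, 3.14, -0.001]
ft_force: [1.1, -1.1, 0.1]
width: 60.2
grasp_force: 0.0
t: 28.02
ee_pos: [496.7, -202.6, 228.0]
orientation: [0.006, -3.141, -0.0]
ft_force: [0.3, 0.9, 0.4]
width: 60.1
grasp_force: 0.0
top red 94 [191.3 226.4] [646.8 334.7  70. ]
top red 104 [218.  271.6] [521.4 259.9  70. ]
side red 109 [376.9 313.4] [522.5 262.2  70. ]
side red 89 [344.2 362.9] [653.7 354.9  70. ]
tcp [ 497. -202.  228.] zt [-0.001  0.    -1.   ] yaw_y 1.579 d [-56.6 505.5 168.2] q6 -1.99 t 28.1667
```

View pics/s4.png

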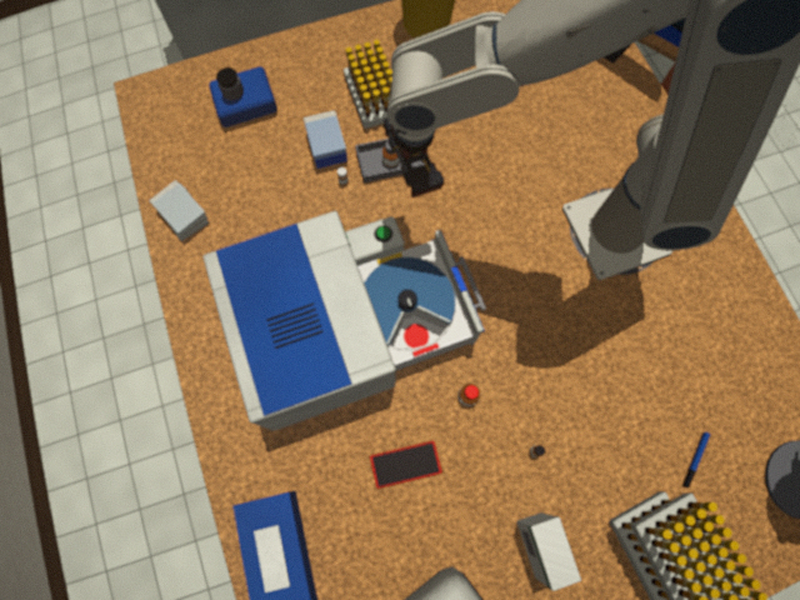

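The red bottle was knocked aside to about (522,261), with its cap at side (471,393). It is still standing. The empty is upright in the tray at (391,155), and the red well is clear.

Scaled: 38.6 mm is 0.1544, -2 mm is -0.008.

```bash
python3 jog.py '-0.008,0.1544,0,0,0,0
-0.008,0.1544,0,0,0,0
-0.008,0.1544,0,0,0,0
-0.008,0.1544,0,0,0,0
-0.008,0.1544,0,0,0,0'
python3 jog.py '-0.008,0.1544,0,0,0,0
-0.008,0.1544,0,0,0,0
-0.008,0.1544,0,0,0,0
-0.008,0.1544,0,0,0,0
-0.008,0.1544,0,0,0,0'
python3 jog.py '-0.008,0.1544,0,0,0,0
-0.008,0.1544,0,0,0,0
0,0,0,0,0,0
0,0,0,0,0,0'
python3 jog.py '0,0,0.14,0,0,0
0,0,0.14,0,0,0
0,0,0.08,0,0,0
0,0,0,0,0,0
0,0,0,0,0,0'
python3 -c "
from h import *
to([522,261,62])"
```

```text
t: 28.58
ee_pos: [506.5, -10.7, 228.1]
orientation: [-0.004, 3.141, -0.001]
ft_force: [0.6, 0.9, -1.0]
width: 59.9
grasp_force: 0.0
t: 29.0
ee_pos: [516.1, 182.9, 228.1]
orientation: [-0.005, 3.141, -0.0]
ft_force: [1.1, 0.0, 0.5]
width: 60.3
grasp_force: 0.0
t: 29.33
ee_pos: [519.6, 260.0, 227.7]
orientation: [0.01, -3.142, 0.001]
ft_force: [-0.1, -0.0, -0.1]
width: 60.1
grasp_force: 0.0
t: 29.75
ee_pos: [519.0, 257.1, 137.4]
orientation: [0.004, -3.139, 0.002]
ft_force: [0.0, 0.2, 0.6]
width: 59.8
grasp_force: 0.0
tcp [519.  257.1 137.4] zt [-0.002 -0.001 -1.   ] yaw_y 1.573 d [-3.2  4.  75.4] q6 -1.13 t 29.75
```

Scaled: 30 mm is 0.12, 10 mm is 0.04.

```bash
python3 jog.py '-0.01,0.016,0.12,0,0,0
0,0,0.12,0,0,0
0,0,0.04,0,0,0
0,0,0.02,0,0,0
0,0,0,0,0,0'
python3 -c "
from h import *
to([522,261,62])"
python3 jog.py '0,0,0,0,0,0
0,0,0,0,0,0
0,0,0,0,0,0
0,0,0,0,0,0
0,0,0,0,0,0' 20
python3 jog.py '0,0,-0.08,0,0,0
0,0,-0.14,0,0,0
0,0,-0.14,0,0,0
0,0,-0.14,0,0,0
0,0,-0.12,0,0,0'
python3 jog.py '0,0,0,0,0,0
0,0,0,0,0,0'
python3 -c "
from h import *
to([588.5,95,92])"
```

```text
t: 30.17
ee_pos: [522.0, 262.8, 63.7]
orientation: [-0.006, 3.142, -0.0]
ft_force: [-1.2, 0.7, 0.6]
width: 60.0
grasp_force: 0.0
tcp [522.  262.8  63.7] zt [ 0. -0. -1.] yaw_y 1.574 d [ 0.  -1.8  1.7] q6 -1.13 t 30.1667
t: 30.58
ee_pos: [521.9, 263.3, 63.9]
orientation: [-0.007, 3.141, 0.001]
ft_force: [-1.2, -0.8, -0.4]
width: 30.1
grasp_force: 7.7
t: 31.0
ee_pos: [521.6, 263.3, 220.6]
orientation: [-0.007, 3.141, 0.001]
ft_force: [0.9, 0.2, -0.6]
width: 29.7
grasp_force: 30.0
t: 31.17
ee_pos: [522.5, 263.7, 220.3]
orientation: [-0.007, 3.138, 0.003]
ft_force: [-1.0, -0.6, -1.3]
width: 29.2
grasp_force: 30.0
tcp [522.5 263.7 220.3] zt [ 0.004  0.002 -1.   ] yaw_y 1.575 d [ -64.8 -169.2  128.2] q6 -1.13 t 31.1667
```

Scaled: -34 mm is -0.136, -13.2 mm is -0.0528.

```bash
python3 jog.py '-0.0528,-0.136,0,0,0,0
-0.0528,-0.136,0,0,0,0
-0.0528,-0.136,0,0,0,0
-0.0528,-0.136,0,0,0,0
-0.0528,-0.136,0,0,0,0'
python3 jog.py '0,0,0,0,0,0
0,0,0,0,0,0
0,0,0,0,0,0'
python3 -c "
from h import *
to([588.5,94,94])"
```

```text
t: 31.58
ee_pos: [587.4, 91.8, 216.1]
orientation: [0.007, -3.138, 0.001]
ft_force: [-0.2, 0.4, -0.6]
width: 29.3
grasp_force: 30.0
t: 31.83
ee_pos: [587.2, 93.6, 216.7]
orientation: [0.005, -3.139, 0.0]
ft_force: [0.7, 0.3, -0.5]
width: 29.5
grasp_force: 30.0
tcp [587.2  93.6 216.7] zt [-0.003 -0.    -1.   ] yaw_y 1.574 d [ -1.6   0.4 122.6] q6 -1.44 t 31.8333
```

Scaled: 30 mm is 0.12, 18 mm is 0.072.

```bash
python3 jog.py '-0.004,0,0.12,0,0,0
0,0,0.12,0,0,0
0,0,0.12,0,0,0
0,0,0.072,0,0,0
0,0,0.02,0,0,0'
python3 jog.py '0,0,0.008,0,0,0
0,0,0,0,0,0
0,0,0,0,0,0'
python3 -c "
from h import *
to([588.5,94,94])"
```

```text
t: 32.25
ee_pos: [586.0, 94.8, 101.3]
orientation: [0.01, -3.135, 0.001]
ft_force: [0.3, -0.3, -1.5]
width: 29.6
grasp_force: 30.0
t: 32.5
ee_pos: [590.0, 94.2, 104.4]
orientation: [-0.008, 3.14, 0.0]
ft_force: [-0.4, -0.4, -1.6]
width: 29.7
grasp_force: 30.0
tcp [590.   94.2 104.4] zt [ 0.002  0.    -1.   ] yaw_y 1.576 d [ 1.5 -0.2 10.4] q6 -1.44 t 32.5
```

Scaled: 4 mm is 0.016, 3 mm is 0.012.

```bash
python3 jog.py '0.004,0,0.016,0,0,0
0,0,0.012,0,0,0
0,0,0.006,0,0,0
0,0,0,0,0,0
0,0,0,0,0,0'
python3 jog.py '0,0,0.006,0,0,0
0,0,0,0,0,0
0,0,0,0,0,0'
python3 jog.py '0,0,0.004,0,0,0
0,0,0,0,0,0
0,0,0,0,0,0'
```

```text
t: 32.92
ee_pos: [588.3, 93.4, 94.8]
orientation: [-0.006, 3.142, -0.0]
ft_force: [0.3, -0.3, -2.0]
width: 29.6
grasp_force: 30.0
t: 33.17
ee_pos: [588.8, 93.4, 93.7]
orientation: [-0.006, 3.141, 0.0]
ft_force: [-0.7, -0.2, 4.2]
width: 29.5
grasp_force: 30.0
t: 33.42
ee_pos: [589.1, 93.1, 93.4]
orientation: [-0.007, 3.14, -0.0]
ft_force: [-1.6, -2.9, 10.7]
width: 29.7
grasp_force: 30.0
```

Scaled: -40 mm is -0.16, -38 mm is -0.152.

```bash
python3 jog.py '0,0,0,0,0,0
0,0,0,0,0,0
0,0,0,0,0,0' 42
python3 jog.py '0,0,-0.08,0,0,0
0,0,-0.152,0,0,0
0,0,-0.152,0,0,0
0,0,-0.152,0,0,0
0,0,-0.032,0,0,0'
python3 jog.py '0,-0.16,0,0,0,0
0,-0.16,0,0,0,0
0,-0.16,0,0,0,0
0,-0.16,0,0,0,0
0,-0.16,0,0,0,0' 60
python3 jog.py '0,-0.08,0,0,0,0
0,0,0,0,0,0'
python3 -c "
from h import *
snap('top','t5.png',(200,190,480,330),2.8)
to([589,29,130])"
```

```text
t: 33.67
ee_pos: [588.1, 93.5, 92.0]
orientation: [0.007, -3.141, -0.0]
ft_force: [-0.5, 0.2, -1.0]
width: 41.4
grasp_force: 0.0
t: 34.08
ee_pos: [591.2, 94.0, 240.3]
orientation: [-0.007, 3.133, 0.002]
ft_force: [0.7, 0.6, 0.2]
width: 42.2
grasp_force: 0.0
t: 34.5
ee_pos: [588.5, -108.0, 233.5]
orientation: [0.008, -3.141, -0.0]
ft_force: [0.1, 0.3, 0.4]
width: 60.3
grasp_force: 0.0
t: 34.67
ee_pos: [588.8, -130.4, 233.4]
orientation: [0.0, -3.141, 0.001]
ft_force: [0.1, 0.6, 0.1]
width: 60.1
grasp_force: 0.0
tcp [ 588.7 -128.3  233.3] zt [-0.001  0.    -1.   ] yaw_y 1.572 d [ -0.5 157.3 103.4] q6 -1.81 t 34.7167
```

View pics/t5.png

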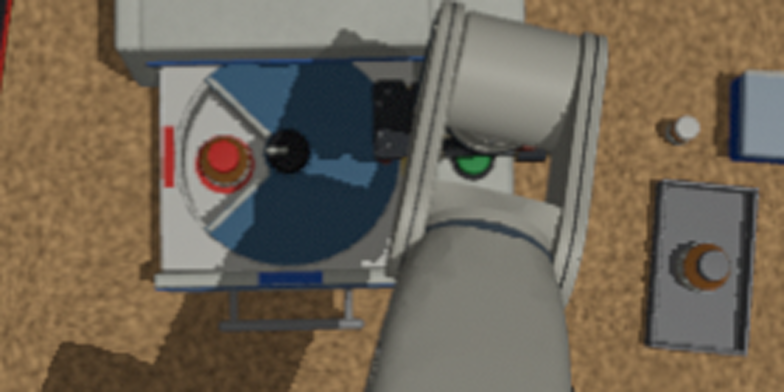

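The red bottle stands in its well, with its cap at crop (223,155) and the red ring around it. The empty is in the tray at (713,263). Next I'll turn the cover on to the blank sector.

Scaled: 39.3 mm is 0.1572.

```bash
python3 jog.py '0,0.1572,0,0,0,0
0,0.1572,0,0,0,0
0,0.1572,0,0,0,0
0,0.1572,0,0,0,0
0,0,0,0,0,0'
python3 jog.py '0,0,0,0,0,-0.0828
0,0,0,0,0,-0.0828
0,0,0,0,0,-0.0828
0,0,0,0,0,0'
python3 jog.py '0,0,0.14,0,0,0
0,0,0.14,0,0,0
0,0,0.08,0,0,0
0,0,0.032,0,0,0
0,0,0,0,0,0'
python3 -c "
from h import *
to([589,29,130])"
python3 - <<'E'
from h import *
d=lambda X:((proj('side',X)-[250,170])*5).round()
print('disc rim',[d([524.5+28*np.cos(a),29+28*np.sin(a),30]) for a in np.arange(0,6.28,.785)])
print('cap top',d([524.5,29,100]),'body top',d([524.5,29,68]),'deck',d([467,-30,142]))
E
```

```text
t: 35.13
ee_pos: [587.6, 37.8, 233.7]
orientation: [0.015, -3.141, -0.003]
ft_force: [0.4, -0.5, -0.4]
width: 59.8
grasp_force: 0.0
t: 35.47
ee_pos: [588.0, 32.0, 233.7]
orientation: [0.602, -3.083, -0.001]
ft_force: [-0.4, 0.1, -0.4]
width: 60.3
grasp_force: 0.0
t: 35.88
ee_pos: [586.9, 31.1, 134.0]
orientation: [0.588, -3.082, -0.001]
ft_force: [0.0, -0.4, 0.1]
width: 59.7
grasp_force: 0.0
tcp [586.9  31.1 134. ] zt [-0.004 -0.    -1.   ] yaw_y 1.948 d [-1.2 -2.7  4. ] q6 -1.92 t 35.8833
disc rim [array([431., 373.]), array([456., 399.]), array([492., 400.]), array([518., 377.]), array([519., 342.]), array([494., 318.]), array([458., 316.]), array([432., 338.])]
cap top [483. 321.] body top [479. 338.] deck [546. 170.]
```

```bash
python3 -c "
import cv2
im=cv2.imread('pics/s3.png')[280:430,400:600];cv2.imwrite('pics/s3c.png',cv2.resize(im,None,fx=4,fy=4,interpolation=cv2.INTER_CUBIC))"
```

```text
(no output)
```

View pics/s3c.png

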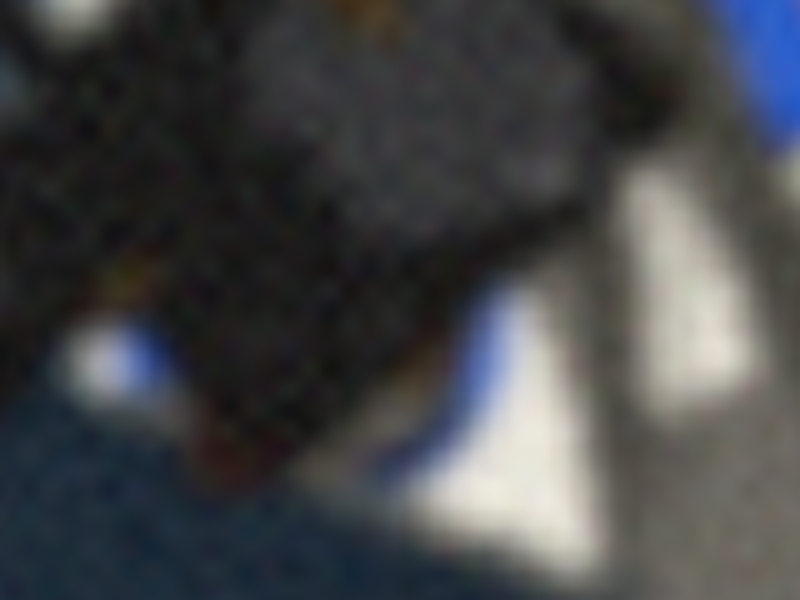

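A thin, concentric blue rim shows around the brown bottle base at (430,390), so the blue bottle stands centred in its well. I'll finish turning the cover.

Scaled: 3 mm is 0.012, -2.5 mm is -0.01.

```bash
python3 jog.py '-0.004,-0.01,0.012,0,0,0
0,0,0,0,0,0'
python3 jog.py '0,0,0,0,0,0
0,0,0,0,0,0
0,0,0,0,0,0
0,0,0,0,0,0' 30
python3 jog.py '0,0,0,0,0,0.0732
0,0,0,0,0,0.0732
0,0,0,0,0,0.0732
0,0,0,0,0,0.0732
0,0,0,0,0,0.0732'
python3 jog.py '0,0,0,0,0,0.0732
0,0,0,0,0,0.0637
0,0,0,0,0,0
0,0,0,0,0,0'
python3 -c "
from h import *
to([589.5,29,130])"
python3 jog.py '0,0,0,0,0,0
0,0,0,0,0,0
0,0,0,0,0,0' 60
python3 jog.py '0,0,0,0,0,-0.0732
0,0,0,0,0,-0.0732
0,0,0,0,0,-0.0732
0,0,0,0,0,-0.0732
0,0,0,0,0,-0.0732'
python3 jog.py '0,0,0,0,0,-0.0732
0,0,0,0,0,-0.0637
0,0,0,0,0,0'
python3 jog.py '0,0,0,0,0,0
0,0,0,0,0,0
0,0,0,0,0,0
0,0,0,0,0,0' 30
python3 -c "
from h import *
to([589.5,29,130])"
python3 jog.py '0,0,0,0,0,0.0732
0,0,0,0,0,0.0732
0,0,0,0,0,0.0732
0,0,0,0,0,0.0732
0,0,0,0,0,0.0732'
python3 jog.py '0,0,0,0,0,0.0732
0,0,0,0,0,0.0637
0,0,0,0,0,0
0,0,0,0,0,0'
python3 -c "
from h import *
to([589.5,29,130])"
python3 jog.py '0,0,0,0,0,0
0,0,0,0,0,0
0,0,0,0,0,0' 60
python3 jog.py '0,0,-0.14,0,0,-0.07
0,0,-0.14,0,0,-0.0637
0,0,-0.12,0,0,-0.0637
0,0,0,0,0,-0.0637
0,-0.16,0,0,0,0'
python3 jog.py '0,-0.16,0,0,0,0
0,-0.16,0,0,0,0
0,-0.16,0,0,0,0
0,-0.16,0,0,0,0
0,0,0,0,0,0' 0
python3 -c "
from h import *
snap('top','t6.png',(240,200,370,310),6)
to([589,29,130])"
```

```text
t: 36.05
ee_pos: [591.6, 28.7, 134.2]
orientation: [-0.59, 3.083, -0.001]
ft_force: [-0.3, -0.5, 0.2]
width: 59.7
grasp_force: 0.0
t: 36.38
ee_pos: [590.4, 29.7, 134.0]
orientation: [-0.59, 3.085, 0.003]
ft_force: [-1.0, 2.6, 3.5]
width: 39.4
grasp_force: 30.0
t: 36.8
ee_pos: [590.5, 28.8, 134.0]
orientation: [0.316, 3.125, 0.0]
ft_force: [-1.5, -1.3, 3.6]
width: 39.2
grasp_force: 30.0
t: 37.13
ee_pos: [590.5, 28.4, 134.0]
orientation: [0.637, 3.076, -0.0]
ft_force: [-2.2, -2.9, 5.5]
width: 39.2
grasp_force: 30.0
tcp [590.5  28.4 134. ] zt [ 0. -0. -1.] yaw_y 1.162 d [1.1 0.2 4. ] q6 -1.13 t 37.1333
t: 37.38
ee_pos: [590.4, 28.8, 133.2]
orientation: [0.639, 3.076, 0.0]
ft_force: [-0.5, 0.5, 0.1]
width: 55.9
grasp_force: 0.0
t: 37.8
ee_pos: [590.4, 28.8, 133.0]
orientation: [0.268, -3.13, -0.0]
ft_force: [0.1, -0.2, -0.0]
width: 59.6
grasp_force: 0.0
t: 38.05
ee_pos: [590.4, 28.8, 133.0]
orientation: [0.599, -3.084, -0.0]
ft_force: [-0.3, 0.4, 0.2]
width: 59.7
grasp_force: 0.0
t: 38.38
ee_pos: [590.1, 29.6, 133.1]
orientation: [0.589, -3.085, -0.003]
ft_force: [-1.0, 2.6, -0.2]
width:
[... 274 characters left out ...]
0.0, 28.6, 133.1]
orientation: [-0.637, -3.076, 0.0]
ft_force: [-1.6, -1.0, 0.5]
width: 39.6
grasp_force: 30.0
tcp [590.   28.6 133.1] zt [-0.001 -0.    -1.   ] yaw_y 1.162 d [0.7 0.2 3.1] q6 -1.13 t 39.1333
t: 39.38
ee_pos: [590.7, 28.8, 133.3]
orientation: [0.639, 3.075, 0.0]
ft_force: [0.2, 0.0, 0.4]
width: 56.2
grasp_force: 0.0
t: 39.8
ee_pos: [592.3, -7.1, 236.0]
orientation: [-0.016, 3.136, 0.003]
ft_force: [0.1, -0.2, -0.8]
width: 59.8
grasp_force: 0.0
t: 40.22
ee_pos: [590.3, -177.4, 233.4]
orientation: [0.007, 3.14, -0.004]
ft_force: [0.2, -0.2, 0.5]
width: 29.5
grasp_force: 0.0
tcp [ 590.2 -174.7  233.2] zt [ 0.001 -0.001 -1.   ] yaw_y 1.566 d [  2.2 203.7 103.1] q6 -1.87 t 40.2667
```

View pics/t6.png

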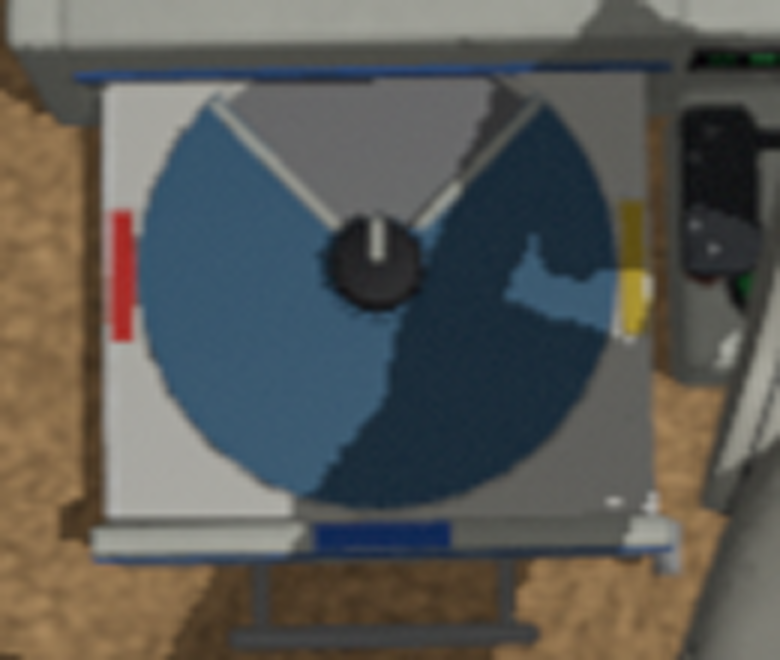

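The grey blank sector is centred in the opening, with edges at (213,103) and (540,103), and the red, blue and yellow markers are unobstructed. Next I'll push the handle home.

Scaled: 26 mm is 0.104, 25.4 mm is 0.1016.

```bash
python3 jog.py '0.104,0.1016,0,0,0,0
0.104,0.1016,0,0,0,0
0.104,0.1016,0,0,0,0
0.104,0.1016,0,0,0,0
0.104,0.1016,0,0,0,0' 0
python3 jog.py '0.104,0.1016,0,0,0,0
0.104,0.1016,0,0,0,0
0.104,0.1016,0,0,0,0
0,0,0,0,0,0
0,0,0,0,0,0'
python3 jog.py '0,0,0.14,0,0,0
0,0,0.14,0,0,0
0,0,0.14,0,0,0
0,0,0.12,0,0,0
0,0,0.04,0,0,0'
python3 jog.py '0,0,0,0,0,0
0,0,0,0,0,0'
python3 -c "
from h import *
to([410,28,80])"
```

```text
t: 40.68
ee_pos: [458.7, -42.2, 233.0]
orientation: [0.0, -3.142, -0.001]
ft_force: [0.2, -0.1, 0.9]
width: 0.6
grasp_force: 0.0
t: 41.1
ee_pos: [381.2, 33.7, 233.4]
orientation: [-0.006, 3.141, 0.0]
ft_force: [0.8, -0.5, -0.1]
width: 0.4
grasp_force: 0.0
t: 41.52
ee_pos: [381.6, 31.8, 85.0]
orientation: [-0.001, -3.138, 0.0]
ft_force: [-0.3, 0.2, 0.2]
width: 0.3
grasp_force: 0.0
t: 41.68
ee_pos: [383.0, 31.9, 87.8]
orientation: [-0.002, -3.14, 0.0]
ft_force: [-0.5, 0.1, -1.1]
width: 0.4
grasp_force: 0.0
tcp [383.   31.9  87.8] zt [-0.001 -0.    -1.   ] yaw_y 1.57 d [-27.1  -3.9   7.7] q6 -1.52 t 41.6833
```

Scaled: -10 mm is -0.04, -8 mm is -0.032.

```bash
python3 jog.py '-0.04,-0.016,0.032,0,0,0
-0.04,0,0,0,0,0
-0.024,0,0,0,0,0
-0.024,0,0,0,0,0
-0.032,0,0,0,0,0'
python3 jog.py '-0.048,0,0,0,0,0
-0.048,0,0,0,0,0
-0.048,0,0,0,0,0
-0.048,0,0,0,0,0
-0.048,0,0,0,0,0'
python3 jog.py '-0.048,0,0,0,0,0
-0.048,0,0,0,0,0
-0.048,0,0,0,0,0
-0.048,0,0,0,0,0
-0.048,0,0,0,0,0'
python3 jog.py '-0.048,0,0,0,0,0
-0.048,0,0,0,0,0
-0.048,0,0,0,0,0
-0.032,0,0,0,0,0
-0.032,0,0,0,0,0'
python3 jog.py '0,0,0,0,0,0
0,0,0,0,0,0'
python3 -c "
from h import *
to([606,28,80])"
```

```text
t: 42.1
ee_pos: [420.6, 28.0, 80.8]
orientation: [-0.001, -3.137, 0.0]
ft_force: [-9.3, 0.8, 6.4]
width: 0.7
grasp_force: 4.2
t: 42.52
ee_pos: [479.9, 28.4, 80.6]
orientation: [-0.001, -3.135, -0.001]
ft_force: [-9.6, 3.9, 6.1]
width: 0.4
grasp_force: 5.1
t: 42.93
ee_pos: [539.9, 28.9, 80.7]
orientation: [-0.002, -3.135, -0.002]
ft_force: [-10.8, 6.6, 6.3]
width: 0.2
grasp_force: 5.2
t: 43.35
ee_pos: [591.5, 29.2, 80.6]
orientation: [-0.001, -3.134, -0.002]
ft_force: [-15.8, 7.2, 9.2]
width: 0.5
grasp_force: 7.6
t: 43.52
ee_pos: [593.5, 28.8, 80.7]
orientation: [-0.001, -3.139, -0.001]
ft_force: [-4.4, 3.3, -0.7]
width: 0.6
grasp_force: 2.0
tcp [593.5  28.8  80.7] zt [-0.002  0.001 -1.   ] yaw_y 1.57 d [-12.5  -0.8   0.7] q6 -1.54 t 43.5167
```

Scaled: -4 mm is -0.016, -3 mm is -0.012.

```bash
for i in 1; do python3 jog.py '-0.016,0,0,0,0,0
-0.016,0,0,0,0,0
-0.012,0,0,0,0,0'; python3 jog.py '-0.012,0,0,0,0,0
0,0,0,0,0,0'; python3 jog.py '-0.008,0,0,0,0,0
0,0,0,0,0,0'; done
```

```text
t: 43.77
ee_pos: [603.0, 28.8, 80.7]
orientation: [-0.001, -3.136, -0.001]
ft_force: [-9.3, 4.1, 4.2]
width: 0.3
grasp_force: 4.7
t: 43.93
ee_pos: [607.0, 28.8, 80.7]
orientation: [-0.001, -3.138, -0.001]
ft_force: [-5.3, 4.9, 0.5]
width: 0.5
grasp_force: 2.6
t: 44.1
ee_pos: [608.2, 28.8, 80.7]
orientation: [-0.001, -3.136, -0.001]
ft_force: [-8.2, 5.6, 3.0]
width: 0.6
grasp_force: 4.1
```

Scaled: -2 mm is -0.008.

```bash
python3 jog.py '-0.008,0,0,0,0,0
0,0,0,0,0,0'; python3 jog.py '-0.008,0,0,0,0,0
0,0,0,0,0,0';  python3 jog.py '-0.008,0,0,0,0,0
0,0,0,0,0,0'
```

```text
t: 44.27
ee_pos: [608.3, 28.8, 80.7]
orientation: [-0.001, -3.132, -0.001]
ft_force: [-14.1, 4.8, 10.0]
width: 0.6
grasp_force: 7.2
t: 44.43
ee_pos: [608.5, 28.8, 80.6]
orientation: [-0.001, -3.128, -0.001]
ft_force: [-20.2, 4.3, 14.8]
width: 0.6
grasp_force: 10.3
t: 44.6
ee_pos: [608.6, 28.8, 80.6]
orientation: [-0.001, -3.124, -0.001]
ft_force: [-26.6, 4.2, 21.5]
width: 0.2
grasp_force: 13.5
```

The force climbs sharply at x = 608.5, which means the drawer is at its end stop. I'll back off, rise and look.

Scaled: -38 mm is -0.152, -30 mm is -0.12.

```bash
python3 jog.py '0.04,0,0,0,0,0
0.08,0,0,0,0,0
0.08,0,0,0,0,0
0,0,-0.12,0,0,0
0,0,-0.152,0,0,0'
python3 jog.py '0.04,-0.08,-0.152,0,0,0
0.04,-0.12,-0.08,0,0,0
0.04,-0.144,0,0,0,0
0.04,-0.144,0,0,0,0
0.04,-0.144,0,0,0,0'
python3 jog.py '0.04,-0.144,0,0,0,0
0.04,-0.144,0,0,0,0
0,0,0,0,0,0
0,0,0,0,0,0
0,0,0,0,0,0'
python3 -c "
from h import *
snap('top','t7.png',None,1.25);to([0,0,0])"
```

```text
t: 45.02
ee_pos: [563.6, 28.0, 147.4]
orientation: [-0.001, -3.136, 0.0]
ft_force: [0.4, -0.2, 0.8]
width: 0.3
grasp_force: 0.0
t: 45.43
ee_pos: [517.2, -130.3, 206.4]
orientation: [-0.0, 3.138, -0.002]
ft_force: [0.5, -0.1, -0.2]
width: 0.5
grasp_force: 0.0
t: 45.85
ee_pos: [497.1, -200.8, 204.9]
orientation: [0.003, 3.14, -0.0]
ft_force: [0.3, 0.2, -0.4]
width: 0.3
grasp_force: 0.0
tcp [ 497.2 -200.2  204.7] zt [ 0.001 -0.    -1.   ] yaw_y 1.57 d [497.5 200.  204.3] q6 -1.98 t 45.9
```

View pics/t7.png

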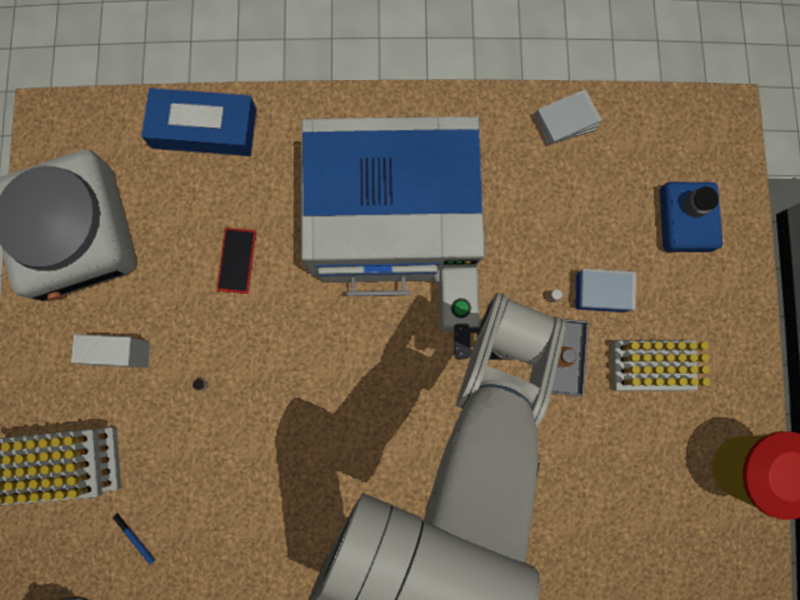

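The drawer is shut, with the handle back at its original (348–408,293) and staying there. The empty is in the tray at (568,356), and the rest of the bench is undisturbed.

```bash
python3 -c "
from workcell import ctrl
print(ctrl.close_job())"
```

```text
the job is handed in; nothing more can be done
None
```

The job is handed in, but `close_job` gave no verdict: red and blue stand in their wells (no yellow bottle was there), the one empty is in the tray, the cover is on the blank sector and the drawer is shut and holding.

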